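# Let a balancer reel back and hang its guard

### The arm

A 6-joint arm with a two-finger parallel gripper is mounted at the origin on a cart in front of the work surface, level with it; the furniture and walls round the work are solid. World frame = base frame: x ahead of the robot, y to its left, z up, the work surface at z = 0. Lengths are in m, angles in degrees, forces in N, time in s.
With the tool pointing down it reaches from about 0.375 to 0.9 m from the base axis. Payload 3.1 kg.
Tool frame: the origin (TCP) lies at the very end of the fingers, on their centre line; the grasp point (between the pads) lies 19 mm behind it (bot.hold_point_z is the z of the grasp point in the tool frame, in m); z points along the fingers, y is the direction in which the jaws open and shut (so a half turn about z gives the same grasp; the last joint's range is limited). The gripper opens to 87 mm and grips with 3 to 60 N. Pads are 19 mm wide; open, the fingers measure 117 mm over their backs; the gripper's body (75 mm by 190 mm) begins 51 mm behind the grasp point.
Start: joints at [-84.368, 30.224, 82.088, -0, 67.689, -10.227], TCP at [0.171, -0.601, 0.191] pointing down, gripper open.
Joint ranges: [-176.69, 176.69], [-43.24, 126.21], [12.49, 139.97], [-82, 262], [0, 151.66], [-163.58, 163.58]. Speed limits (degrees/s): [159.86, 159.86, 180, 180, 180, 180].

### API

Orientations are given as a 3x3 rotation matrix whose columns are the frame's x, y, z axes.
In Python, from rig import bot gives the robot as it stands.
- The arm moves only by the tool servo_tool, never from a script. Its argument "increments" is a list of rows, each a list of 3 entries, a list of its own where there are three numbers: the closure, from 0 (fully open) to 1 (shut), then the shift along the tool's x, y, z in mm, then the turn about the tool's z in degrees. In form: [[claw, [x, y, z], turn], ...]. A call has 1 to 5 rows; each row shifts and turns the commanded pose from where the row before left it, along the tool's axes as they then stand; what a row does not reach is not made up. A row lasts 1/8 s, in which the tool goes at most 62.5 mm and 10.7 degrees, less where a joint would pass 70% of its speed; a pose out of reach is approached as far as the arm can. A call with a gripper value outside its range is refused whole. The fingers move at their own pace and stop on an object; the grip force is fixed at half the most. Time passes only in rows, so rows that do not move let the fingers close. It gives the time, the measured TCP pose, the force and the opening at its end, in the units of the state.
- bot.read_state(): the state, without advancing time (a new reading comes with each control period).
- bot.capture(name): name is "side" or "top"; returns (picture, depth): 384x512x3 uint8, blue, green, red; 384x512 float32, m along the optical axis (not along the pixel's ray), 0 where there is no reading.
- bot.camera_info(name): a dict with "K" (3x3 intrinsics, pixels), "distortion" ([k1, k2, p1, p2, k3] as OpenCV has them; the pictures are not rectified), "R" (3x3) and "t" (3): a world point X has camera coordinates R X + t. Camera axes: x right, y down, z forward; pixel columns grow to the right and rows downward; lengths in m; the calibration is good to about 2 mm. A picture is of the moment at which its call begins. camera_info takes no time and is no camera call.
- bot.hand_in(): hands the job in, once; it reports no verdict.
Trained networks look in the newest picture that a camera, given by its name, has taken for a name from the list of things; names that differ only in an ending like _2 or _b are one class to them, and where a whole thing is asked for, a point or a joint stands for the part that bears it (a point fixed in the world has none). Each returns a list of dicts, best first, with "p" (0 to 1); they miss things now and then, are a little off and sometimes report something else, mostly with a low value. They report only what shows in the picture. A call takes as long as a camera call.
- bot.find_in(camera, thing): "bbox" ([left, top, right, bottom] in pixels, round what is visible of it).
- bot.trace(camera, thing): "region" (384x512 bool, what is visible of it) and "bbox" ([left, top, right, bottom] in pixels, round what is visible of it).
The state is a dict: "time_s": time; "joint_positions": joint angles; "qvel": joint speeds; "tau": joint torques, N m; "position": TCP position; "tcp_rot": TCP orientation; "force": force on the tool from outside, world axes, zero at the start; "moment": the same for the moment, N m; "opening": opening from 0.0 (shut) to 1.0 (fully open).
Only numpy, scipy, OpenCV 4.12 (cv2) and the standard library are available. Lean on these libraries where they do the work, as an engineer would, in place of code of your own. Each camera call takes 0.05 s, during which the arm holds its last target.

### The job

The spring reel on the bench stand is wound too tight: lift its pawl clear of the toothed wheel, let the drum run back until the bolt on the wheel's face comes to the fixed pointer, and drop the pawl into the tooth there so that it holds the drum. Then hang the loose guard plate on the stand's two hinge pins, both knuckles fully down, with the plate closed squarely across the face of the wheel. Do not tip or shift the other things on the bench.

Things in the scene. Friction and masses are not known exactly. Their poses are not given: they have to be found in the camera images.
- reel_stand: Grey stand, about 130 x 225 x 180 mm. Origin on the worktop under the wheel's axis; x from the wheel's open face back to the upright plate, y to the left seen from in front of the face, z up. Steel wheel, 104 mm over its 10 teeth, axis along x at z 85, teeth x -20 to -6. At the left a hinge post (14 mm thick, 152 high, x -60, y +115); two brackets reach from it to -y and carry the hinge pins.
- drum (a joint): Turn of the drum, rad: 0 = bolt at the pointer, pawl in its tooth; positive = still wound (up to 3). One tooth is 0.628. With the pawl lifted a spring turns it back (counter-clockwise from the front, value falling) at 0.25 to 0.4 rad/s, past 0 to a stop at -0.8. With the pawl down it stops at the next multiple of 0.628 below; at the start it first settles so, within 2.5 s.
- pawl (a joint): Lift of the pawl, rad: about 0 down in a tooth, clear of the teeth from 0.2, stop at 0.8. It weighs 0.12 kg and when let go falls within 0.2 s and catches the next tooth to come: let go with drum at 0.15 to 0.5, it catches at 0. Pivot axis along the stand's x, at y -75, z 137 in the stand's frame, 63 mm to the right of the tab; the tab moves on a circle about it.
- pawl_tab (a point): Centre of the top end of the dark upright tab on the pawl's nose, at the wheel's top: 12 mm thick (along the stand's x), 20 wide (y), free to grip for 34 mm down from this point. With the pawl down it is 181 mm above the worktop (at x -13, y -12 in the stand's frame); the teeth reach 137. Behind the tab the upright plate is lower (114); in front it is open.
- drum_bolt (a point): Centre of the dark bolt head, 13 mm diameter, the only one off centre on the wheel's face, 21.5 mm from the wheel's axis.
- pointer_tip (a point): Tip of the small fixed steel pointer at the left of the wheel, level with its axis. At the right setting the bolt stands level with it, between it and the axis.
- guard: Loose grey folded-sheet guard, 0.2 to 0.45 kg, upright on the worktop. Origin at the middle of the plate's lower edge; plate 8 mm thick (x), 130 wide (y), 135 high, louvres on its front (-x); side flanges reach 30 mm back (+x); two knuckles at its +y side. Hung and closed, its axes are parallel to the stand's, its origin at x -78, y +5, z 30 there, 50 mm before the pawl tab.
- guard_top (a point): Middle of the plate's upper edge, the place to grip it (8 mm thick, along the guard's x).
- knuckle_low (a point): Centre of the underside of the lower knuckle, a ring 22 mm outside, 12 mm bore, 14 high, upright bore; at x +18, y +83, z +20 in the guard's frame.
- knuckle_high (a point): The same for the upper knuckle, 75 mm above the lower: x +18, y +83, z +95 in the guard's frame.
- pin_low (a point): Foot of the lower hinge pin (top of its shoulder, 50 mm above the worktop), where the underside of the lower knuckle rests when home. Pin 8 mm diameter, 17 long with a tapered tip, pointing up.
- pin_high (a point): The same for the upper hinge pin, shoulder 125 mm above the worktop, exactly above the lower. The bracket under it blocks the lower knuckle from above: bring the guard in sideways (from the stand's -y or -x side) with both knuckles 20 to 45 mm above their shoulders, then lower.
- oiler: Bystander: oil bottle, 46 mm wide, 150 high, origin under its centre.
- cap_mid: Bystander: the same sort of cap lying in front of the oil bottle.
- cap_short: Bystander: black end cap lying in front of the wheel, 32 x 17 x 17 mm.
- cap_guard: Bystander: the same sort of cap lying behind the guard.
- grease_pot: Bystander: round pot with lid, 68 mm diameter, 46 high.
- tape_blue: Bystander: roll of tape lying flat, 70 mm diameter, 18 high.

How it is judged (in metres and radians):
On the way, in this order (a step that is already met when the one before it is completed fails the run):
1. the pawl is lifted clear of the teeth (value of joint pawl above 0.28 rad), for 0.2 s.
2. the drum has come back to the pointer and stands there with the pawl fully down (value of joint drum between -0.12 and 0.12 rad and value of joint pawl below 0.06 rad), for 0.4 s.
3. the guard hangs on both pins, closed (distance between knuckle_low and pin_low below 0.005 m and distance between knuckle_high and pin_high below 0.005 m and angle between the y axis of guard and the y axis of reel_stand, either way round below 0.35 rad), for 0.2 s.
At the end, for the whole second after the job is handed in: The drum is held with its bolt at the pointer (within 0.12 rad) and the pawl is fully down (within 0.06 rad); both knuckles are home on their pins (each within 5 mm of its shoulder), the guard is closed within 0.35 rad of parallel to the wheel's face and is still (all of step 2 and all of step 3 and linear speed of guard below 0.02 m/s); the robot touches nothing.
It fails at once if one of the other loose things is shifted by more than 30 mm or tipped (distance of any of oiler, cap_mid, cap_short, cap_guard, grease_pot, tape_blue from where it was at the start of the episode above 0.03 m or angle between any of oiler, cap_mid, cap_short, cap_guard, grease_pot, tape_blue's own z axis and vertical above 0.5 rad).
It also fails if it takes over 67 s, if anything falls off the work surface, if the arm or the gripper's body presses on something with over 40 N, if the wrist force passes 120 N, or if a joint passes its speed limit or range.

## Working session

There is one attempt and no reset: what is moved stays moved. The work goes in short steps, Python scripts to look and compute and a tool call to move; the robot and the scene stay as the last step left them, time stands still between calls to the robot, and variables do not carry over. Pictures are saved under pics/ and viewed, and the job is handed in when it is done.

Besides the shell and the picture viewer there is one more tool, called as a command line: name --argument value ..., lists and objects as JSON in quotes. servo_tool: Moves the arm, as the interface text tells. Its arguments: {"type":"object","properties":{"increments":{"type":"array","items":{"type":"array"}}},"required":["increments"]}

```bash
ls; mkdir -p pics; python3 - <<'E'
from rig import bot
import cv2,numpy as np
s=bot.read_state(); print(s)
for c in ("side","top"):
    im,d=bot.capture(c); cv2.imwrite(f"pics/{c}0.png",im); np.save(f"pics/{c}0.npy",d)
    i=bot.camera_info(c); print(c,i)
print(bot.hold_point_z)
E
```

```text
pics
{'time_s': 0.0, 'joint_positions': array([-8.43679854e+01,  3.02783157e+01,  8.21565965e+01,  2.48240486e-05,
        6.76900555e+01, -1.02281825e+01]), 'qvel': array([ 0.02384495,  0.02686378, -0.02478602,  0.08268751,  0.05537787,
       -0.02049758]), 'tau': array([ 1.81688098e-03, -4.40036523e+01, -1.76593798e+01,  6.32762862e-02,
        5.81744453e-02, -1.70978997e-04]), 'position': array([ 0.17074565, -0.60038605,  0.19017753]), 'tcp_rot': array([[ 9.61931481e-01,  2.73290651e-01, -2.13651663e-04],
       [ 2.73290460e-01, -9.61929110e-01,  2.17060681e-03],
       [ 3.87688795e-04, -2.14636399e-03, -9.99997621e-01]]), 'force': array([-0.60881083, -0.15347798, -0.09915729]), 'moment': array([-0.06890615,  0.00631928, -0.0030294 ]), 'opening': 0.9992239299835196}
side {'K': array([[496.19418427,   0.        , 249.34285851],
       [  0.        , 496.19418427, 193.47576759],
       [  0.        ,   0.        ,   1.        ]]), 'distortion': array([0.02062096, 0.        , 0.        , 0.        , 0.        ]), 'R': array([[-0.88379307, -0.46782184, -0.00724772],
       [-0.28443153,  0.54950897, -0.7855817 ],
       [ 0.37149496, -0.69223018, -0.6187155 ]]), 't': array([0.42961376, 0.23298105, 1.4886607 ])}
top {'K': array([[408.21457987,   0.        , 257.22843914],
       [  0.        , 408.21457987, 187.02669337],
       [  0.        ,   0.        ,   1.        ]]), 'distortion': array([-0.11385062,  0.        ,  0.        ,  0.        ,  0.        ]), 'R': array([[-9.29261424e-03, -9.99956498e-01,  8.06457826e-04],
       [-9.99270608e-01,  9.25636111e-03, -3.70482426e-02],
       [ 3.70391661e-02, -1.15014463e-03, -9.99313153e-01]]), 't': array([-0.02116858,  0.49264663,  1.41428569])}
-0.0187
```

View pics/side0.png

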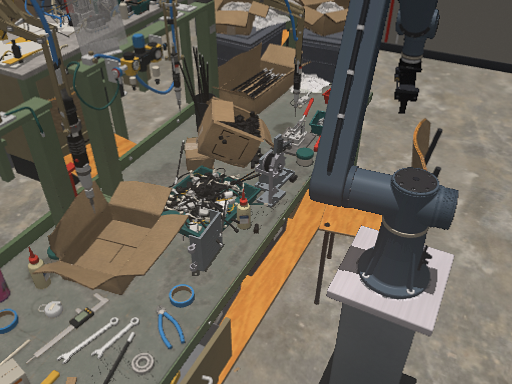

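View pics/top0.png

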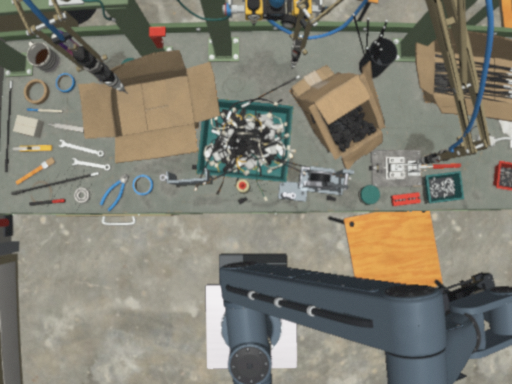

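```bash
python3 - <<'E'
from rig import bot
import cv2,numpy as np
for c in ("side","top"):
    im,d=bot.capture(c); cv2.imwrite(f"pics/{c}1.png",im); np.save(f"pics/{c}1.npy",d)
    for t in "reel_stand guard pawl_tab drum_bolt pointer_tip guard_top knuckle_low knuckle_high pin_low pin_high oiler cap_mid cap_short cap_guard grease_pot tape_blue pawl".split():
        try: r=bot.find_in(c,t)
        except Exception as e: print(t,e); continue
        print(c,t,[(np.round(x['bbox'],1).tolist(),round(x['p'],2)) for x in r[:3]])
im=cv2.imread("pics/side1.png"); cv2.imwrite("pics/side1z.png",cv2.resize(im[130:280,165:335],None,fx=4.6,fy=4,interpolation=cv2.INTER_CUBIC)[:600,:800])
im=cv2.imread("pics/top1.png"); cv2.imwrite("pics/top1z.png",cv2.resize(im[150:215,150:390],None,fx=3.3,fy=3.3,interpolation=cv2.INTER_CUBIC))
E
```

```text
side reel_stand [([278.6, 138.6, 290.3, 151.4], 0.69), ([255.8, 132.0, 297.9, 211.9], 0.68)]
side guard [([188.1, 209.5, 223.8, 269.0], 0.68)]
side pawl_tab [([275.4, 138.8, 291.2, 151.0], 0.69)]
side drum_bolt [([260.2, 150.8, 287.6, 174.0], 0.88)]
side pointer_tip [([254.9, 133.7, 295.8, 206.6], 0.86), ([190.9, 210.1, 221.7, 271.4], 0.64), ([294.4, 146.2, 312.5, 165.7], 0.26)]
side guard_top [([187.9, 210.3, 223.3, 270.0], 0.63)]
side knuckle_low [([188.4, 208.2, 222.5, 270.0], 0.72)]
side knuckle_high [([189.0, 212.4, 222.5, 273.0], 0.6), ([255.5, 135.3, 296.6, 209.4], 0.5)]
side pin_low [([255.1, 137.2, 292.0, 206.2], 0.91)]
side pin_high [([254.5, 134.0, 296.1, 208.9], 0.9)]
side oiler [([237.9, 192.9, 250.5, 228.1], 0.85), ([185.4, 212.3, 224.0, 274.3], 0.52)]
side cap_mid [([255.1, 225.4, 258.3, 231.1], 0.57)]
side cap_short []
side cap_guard []
side grease_pot [([295.6, 144.1, 311.5, 166.7], 0.8)]
side tape_blue [([167.8, 283.5, 196.4, 303.5], 0.84)]
side pawl [([279.1, 139.0, 289.0, 153.3], 0.57)]
top reel_stand []
top guard [([163.5, 171.7, 210.4, 184.9], 0.55)]
top pawl_tab [([133.7, 178.3, 153.2, 195.6], 0.17)]
top drum_bolt [([303.9, 171.1, 331.7, 187.5], 0.81)]
top pointer_tip [([277.1, 164.9, 350.9, 201.2], 0.58)]
top guard_top [([157.5, 171.2, 214.2, 183.7], 0.67)]
top knuckle_low [([160.3, 168.6, 213.2, 191.1], 0.79)]
top knuckle_high [([158.3, 168.7, 209.2, 185.9], 0.64)]
top pin_low [([277.2, 166.9, 352.3, 201.3], 0.88)]
top pin_high [([280.0, 168.6, 353.5, 201.5], 0.62)]
top oiler [([236.8, 179.1, 251.4, 194.0], 0.72)]
top cap_mid [([358.5, 182.6, 382.9, 205.0], 0.41)]
top cap_short [([324.7, 194.1, 336.9, 201.3], 0.44)]
top cap_guard [([304.4, 171.5, 331.3, 191.1], 0.38)]
top grease_pot [([359.9, 183.9, 381.1, 204.0], 0.61)]
top tape_blue [([133.8, 173.9, 155.1, 195.0], 0.68)]
top pawl [([326.0, 197.5, 333.3, 199.7], 0.69), ([322.0, 178.8, 345.4, 187.5], 0.64)]
```

```bash
python3 -c "
import cv2
im=cv2.imread('pics/side1.png'); cv2.imwrite('pics/a.png',cv2.resize(im[135:215,235:335],None,fx=7,fy=7,interpolation=cv2.INTER_CUBIC))
cv2.imwrite('pics/b.png',cv2.resize(im[195:285,165:275],None,fx=6,fy=6,interpolation=cv2.INTER_CUBIC))"
```

```text
(no output)
```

View pics/a.png

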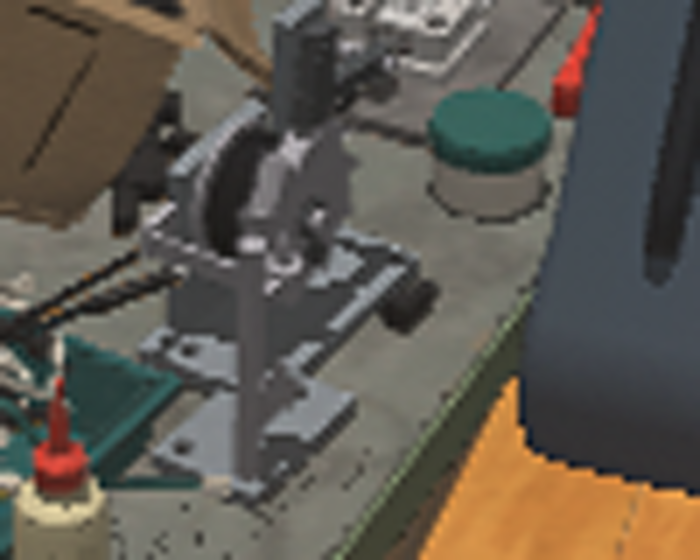

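View pics/b.png

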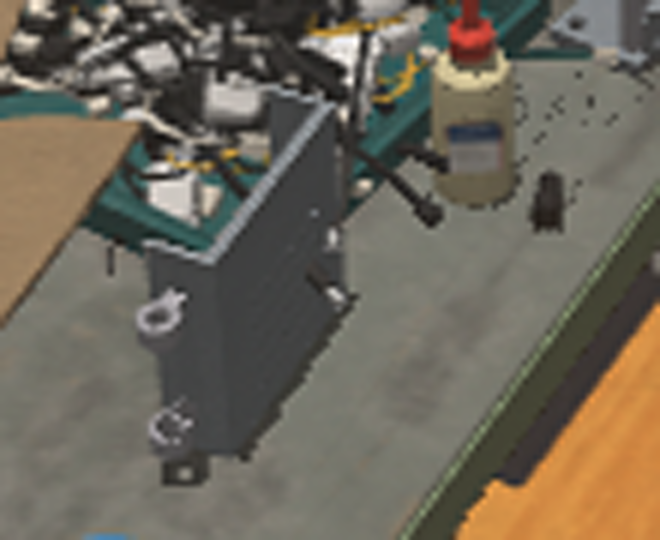

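View pics/top1z.png

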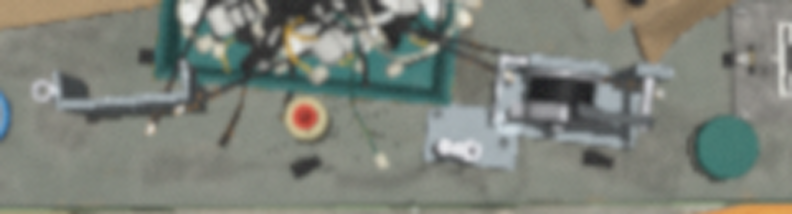

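```bash
cat > h.py <<'E'
import cv2,numpy as np
from rig import bot
def cloud(c,d):
    i=bot.camera_info(c);K=i['K'];D=i['distortion']
    v,u=np.mgrid[:384,:512]
    uv=np.stack([u,v],-1).reshape(-1,1,2).astype(float)
    n=cv2.undistortPoints(uv,K,D).reshape(384,512,2)
    P=np.concatenate([n,np.ones((384,512,1))],-1)*d[...,None]
    W=(P-i['t'])@i['R']
    W[d<=0]=np.nan
    return W
def proj(c,X):
    i=bot.camera_info(c)
    return cv2.projectPoints(np.atleast_2d(np.array(X,float)),cv2.Rodrigues(i['R'])[0],i['t'],i['K'],i['distortion'])[0][:,0]
E
python3 - <<'E'
from h import *
W={c:cloud(c,np.load(f'pics/{c}1.npy')) for c in('side','top')}
for c in W:
    i=bot.camera_info(c); print(c,-i['R'].T@i['t'])
T=W['top']
im=cv2.imread('pics/top1.png')
np.set_printoptions(linewidth=250,precision=3,suppress=True)
print("bench z noise", T[195:200,210:240,2].mean(),T[195:200,210:240,2].std())
print("top cloud stand, z map mm rows166-202 cols 276-354")
print((T[164:203:1,276:354:2,2]*1000).round().astype(int).tolist().__str__().replace('], [','\n'))
for (u,v) in [(280,180),(350,180),(318,180)]: print(u,v,T[v,u])
E
```

```text
side [-0.10707313  1.10345339  1.10719682]
top [ 0.43970662 -0.02410114  1.43158305]
bench z noise nan nan
top cloud stand, z map mm rows166-202 cols 276-354
[[4, 15, 57, 56, 72, 71, 39, -9223372036854775808, 74, 77, 74, -1, -2, -4, 4, 3, 3, 1, -2, -4, -3, 0, -3, -3, -3, -2, -4, -1, 0, -2, -2, -2, 0, 2, 117, 107, 108, 91, 93
0, -1, 51, 12, 46, 70, 70, 5, 2, -9223372036854775808, 78, 75, 82, -1, -4, -1, -4, -2, 0, -3, 1, -4, -5, 1, -4, 0, 1, -2, 0, 7, 4, 1, -4, -1, 108, 110, 104, 93, 4
-4, 58, 51, 10, 33, 49, 71, 73, -1, -2, -2, 4, 71, 75, 68, -2, -3, -4, 2, 4, -3, 0, -2, -4, -4, -3, 0, 2, 0, 0, -3, 1, 0, -2, 104, 109, 98, 91, 1
54, -6, 2, 11, 47, 47, 74, 73, 74, -6, -2, 2, 2, 92, 94, 74, 74, 99, 113, 116, 115, -7, 5, 1, -2, 5, -2, 1, 0, -1, -3, 2, -3, -1, 107, 107, 101, 99, 4
52, 49, -1, 15, 47, 42, -3, 68, 75, 74, -1, 3, 2, 91, 94, 98, 90, 101, 111, 116, 111, 109, 107, 111, 108, -4, -5, 0, 2, 3, 0, 4, -1, -1, -2, 108, 103, -1, -6
51, 0, 5, 18, 45, 41, -2, -5, 63, 74, 73, 73, -5, 91, 82, 92, 93, 104, 112, 110, 114, 109, 112, 110, 111, 115, 111, 116, 118, 4, -2, -5, -2, -2, 149, -3, 9
[... 4604 characters left out ...]
808, 9, 12, 10, 7, 10, 14, 9, 11, 6, 11, 11, 7, -10, -2, 2, -4, 1, 4, -1, -2, -3, 2, 12, 12, 19, 12, 0, -3, -1, -5, 0, -1, 2, 3, -4
1, -7, -4, 5, 1, -1, 1, -3, 2, 12, 8, 12, 11, 11, 7, 6, 1, -10, -3, 0, 1, 1, 4, 4, -3, -2, -1, -4, 1, 13, 0, 2, 0, 1, -4, -3, -6, -6, 8
1, 1, -2, -3, -4, 1, -5, -6, -2, 4, 1, 0, 0, 8, 14, -2, -3, -2, 2, 1, 0, -2, -2, 0, -10, -1, -3, -2, -2, -1, -2, 0, -2, 1, 4, -1, -3, -3, -2
4, 0, -1, -2, 2, -1, 2, -2, 3, 0, 5, -5, -3, 4, 1, -1, 3, -5, -9, 1, 0, 0, 2, -5, -1, 0, 3, -2, -4, -5, -1, 0, -2, 4, -1, -3, -3, -5, 1]]
280 180 [ 0.514 -0.103  0.044]
350 180 [ 0.514 -0.353  0.002]
318 180 [ 0.509 -0.222  0.122]<stdin>:10: RuntimeWarning: invalid value encountered in cast
```

```bash
python3 - <<'E'
from h import *
np.set_printoptions(linewidth=250,precision=4,suppress=True)
i=bot.camera_info('top'); 
for n in (1,):
  W={c:cloud(c,np.load(f'pics/{c}1.npy')) for c in('side','top')}
  for c,W_ in W.items():
    Z=W_[...,2];X=W_[...,0];Y=W_[...,1]
    def reg(name,x0,x1,y0,y1,z0,z1):
        m=(X>x0)&(X<x1)&(Y>y0)&(Y<y1)&(Z>z0)&(Z<z1)
        P=W_[m]; 
        if len(P): print(c,name,len(P),'mean',P.mean(0),'min',P.min(0),'max',P.max(0))
    reg('tab top',.45,.53,-.30,-.2,.17,.19)
    reg('post top',.40,.5,-.2,-.08,.145,.158)
    reg('shoulder',.40,.5,-.2,-.13,.112,.13)
    reg('pin',.40,.5,-.2,-.13,.13,.143)
    reg('base plate of post',.38,.6,-.25,-.08,.005,.02)
    reg('upright top',.50,.58,-.30,-.15,.107,.123)
    reg('guard top',.45,.6,.1,.4,.125,.145)
    # PCA of guard top
E
python3 - <<'E'
from h import *
W=cloud('top',np.load('pics/top1.npy'))
print((W[168:190,155:215:2,2]*1000).round().tolist().__str__().replace('], [','\n').replace('.0',''))
print(W[175,170],W[175,200])
E
```

```text
side tab top 32 mean [ 0.4923 -0.2445  0.1804] min [ 0.4856 -0.2563  0.1701] max [ 0.5006 -0.2324  0.1887]
side post top 14 mean [ 0.4628 -0.1091  0.1502] min [ 0.457  -0.117   0.1453] max [ 0.4703 -0.1     0.1538]
side shoulder 20 mean [ 0.4606 -0.1405  0.1219] min [ 0.4512 -0.1986  0.1121] max [ 0.4964 -0.13    0.1299]
side pin 8 mean [ 0.4598 -0.1371  0.1354] min [ 0.4554 -0.1406  0.1318] max [ 0.4652 -0.1332  0.1416]
side base plate of post 483 mean [ 0.4972 -0.1672  0.0118] min [ 0.4038 -0.2492  0.005 ] max [ 0.5897 -0.08    0.0199]
side upright top 137 mean [ 0.5305 -0.23    0.1144] min [ 0.5019 -0.2988  0.1072] max [ 0.5536 -0.1865  0.123 ]
side guard top 205 mean [0.5163 0.2051 0.1323] min [0.5021 0.1346 0.125 ] max [0.55   0.2683 0.1409]
top tab top 27 mean [ 0.4933 -0.2421  0.1784] min [ 0.4871 -0.2503  0.1703] max [ 0.5001 -0.2344  0.1837]
top post top 14 mean [ 0.4629 -0.1116  0.1508] min [ 0.4582 -0.1161  0.1457] max [ 0.4677 -0.1061  0.155 ]
top shoulder 32 mean [ 0.4668 -0.1493  0.1225] min [ 0.4519 -0.1993  0.1143] max [ 0.4999 -0.1301  0.1287]
top pin 5 mean [ 0.46  
[... 2321 characters left out ...]
, 3, 0, -5, 77, 72, 67, 58, 44, 69, 57, 38, 45, 26, 24, -1, 5, 58, 59, nan, 62, 2, -2, -3, 3, -1
4, 0, -1, 2, 1, -2, -2, -3, 4, -2, 6, -5, 1, 1, 1, 4, -6, -1, -3, 2, -2, 57, -2, 3, 2, -3, 8, -4, 0, 1
1, -3, -2, -6, 4, -1, -2, 5, -7, 4, -3, 2, -1, -3, 6, 1, -0, 5, 4, -4, -3, 57, -1, 2, -3, -0, -2, 3, 4, -2
-2, -3, -3, -1, 1, -2, -0, -4, -4, -1, -3, -2, -5, -0, -2, -6, 0, 4, -2, 1, 54, 53, 0, -1, -1, 5, 4, -3, -2, -4
3, -2, -4, 4, 3, 1, 2, -4, 4, 3, 4, -1, 7, 5, 1, -0, 2, -3, 1, -1, 58, 54, 3, 6, 1, 5, 3, 5, -0, -2
5, -3, 4, 3, -0, 4, 1, 2, 5, -2, -2, -2, -1, -0, -1, 0, 2, -6, 3, 1, 56, -1, 2, -6, -6, -2, -2, -0, -1, -6]]
[0.53151556 0.26135383 0.09608244] [ 0.53721294  0.1757734  -0.00301268]
```

```bash
cat >> h.py <<'E'
S_YAW=np.radians(-7.7)
def Rz(a): return np.array([[np.cos(a),-np.sin(a),0],[np.sin(a),np.cos(a),0],[0,0,1]])
def snap(tag):
    o={}
    for c in('side','top'):
        im,d=bot.capture(c); cv2.imwrite(f'pics/{c}_{tag}.png',im); np.save(f'pics/{c}_{tag}.npy',d); o[c]=(im,cloud(c,d))
    return o
E
python3 - <<'E'
from h import *
from scipy.optimize import least_squares
np.set_printoptions(linewidth=200,precision=4,suppress=True)
acc=[snap(f'i{k}') for k in range(3)]
print(bot.read_state()['time_s'])
# stand layers: mean points per feature averaged
def feat(c,x0,x1,y0,y1,z0,z1):
    o=[]
    for a in acc:
        P=a[c][1].reshape(-1,3); m=(P>[x0,y0,z0]).all(1)&(P<[x1,y1,z1]).all(1); o.append((P[m].min(0)+P[m].max(0))/2*0+P[m].mean(0))
    return np.mean(o,0)
F={'tab':((.45,.53,-.3,-.2,.172,.19),(-13,-12)),'post':((.4,.5,-.2,-.08,.145,.158),(-60,115)),'pin':((.4,.5,-.2,-.12,.131,.1435),(-60,88))}
for c in('side','top'):
    A=[];B=[]
    for n,(b,m) in F.items():
        f=feat(c,*b); print(c,n,f); A.append(f[:2]); B.append(np.array(m)/1000)
    A=np.array(A);B=np.array(B)
    r=least_squares(lambda p:((B@Rz(p[2])[:2,:2].T+p[:2])-A).ravel(),[.5,-.23,-.13])
    print(c,'stand',r.x[:2],np.degrees(r.x[2]),'res mm',r.fun*1000)
# guard
for c in('side','top'):
    P=np.concatenate([a[c][1].reshape(-1,3) for a in acc])
    m=(P>[.49,.12,.124]).all(1)&(P<[.56,.28,.146]).all(1); G=P[m][:,:2]
    # U model: plate |x|<4,|y|<65 ; flanges x -4..30
    def sd(q,x0,x1,y0,y1):
        dx=np.maximum(np.maximum(x0-q[:,0],q[:,0]-x1),0);dy=np.maximum(np.maximum(y0-q[:,1],q[:,1]-y1),0); return np.hypot(dx,dy)
    def res(p,k=False):
        q=(G-p[:2])@Rz(p[2])[:2,:2]*1000
        # distance to the centre lines
        d=np.minimum(sd(q,0,0,-63,63),np.minimum(sd(q,0,28,-63,-63),sd(q,0,28,63,63)))
        return d
    best=min((least_squares(res,[.512+dx,.202,a],loss='soft_l1',f_scale=3) for a in(-.2,-.1,0,.1) for dx in(-.01,0,.01)),key=lambda r:r.cost)
    print(c,'guard',best.x[:2],np.degrees(best.x[2]),len(G),np.mean(res(best.x)))
    for n,z0,z1 in(('kh',.095,.116),('kl',.02,.04)):
        m=(P>[.49,.27,z0]).all(1)&(P<[.56,.31,z1]).all(1); print(n,P[m].mean(0),m.sum())
    k=best.x[:2]+Rz(best.x[2])[:2,:2]@[.018,.083]; print('knuckle pred',k)
E
```

```text
2.2
side tab [ 0.493  -0.2392  0.1777]
side post [ 0.4628 -0.1086  0.1507]
side pin [ 0.4596 -0.1363  0.136 ]
side stand [ 0.5078 -0.2301] -7.246295127795677 res mm [ 0.3612 -1.1938 -0.0787  0.1507 -0.2825  1.0431]
top tab [ 0.4937 -0.2412  0.1778]
top post [ 0.4629 -0.1121  0.1513]
top pin [ 0.4599 -0.1386  0.1373]
top stand [ 0.5085 -0.2325] -6.8973039357777965 res mm [ 0.4843 -1.653  -0.1206  0.9968 -0.3637  0.6562]
side guard [0.5098 0.2011] 3.9918464598747034 642 2.333532079211154
kh [0.5219 0.2849 0.1057] 173
kl [0.5225 0.2847 0.0305] 162
knuckle pred [0.522  0.2852]
top guard [0.5107 0.1996] 4.132227636631003 442 2.022462081957041
kh [0.5227 0.2845 0.1076] 86
kl [0.5164 0.29   0.0329] 9
knuckle pred [0.5226 0.2836]
```

```bash
cat >> h.py <<'E'
S0=np.array([.5082,-.2313,0]); S_YAW=np.radians(-7.3)
def s2w(p): return S0+np.asarray(p)/1000@Rz(S_YAW).T
def face(im,x=-24,sc=5,half=60):
    n=2*half*sc//1
    yy=half-np.arange(n)/sc; zz=85+half-np.arange(n)/sc
    Y,Z=np.meshgrid(yy,zz); P=np.stack([np.full_like(Y,x),Y,Z],-1).reshape(-1,3)
    uv=proj('side',s2w(P)).reshape(n,n,2).astype(np.float32)
    return cv2.remap(im,uv[...,0],uv[...,1],cv2.INTER_CUBIC)
E
python3 - <<'E'
from h import *
im=cv2.imread('pics/side_i2.png'); f=face(im)
for r,c in((21.5,(0,0,255)),(52,(0,255,0))): cv2.circle(f,(300,300),int(r*5),c,1)
cv2.imwrite('pics/face0.png',f)
E
```

```text
(no output)
```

View pics/face0.png

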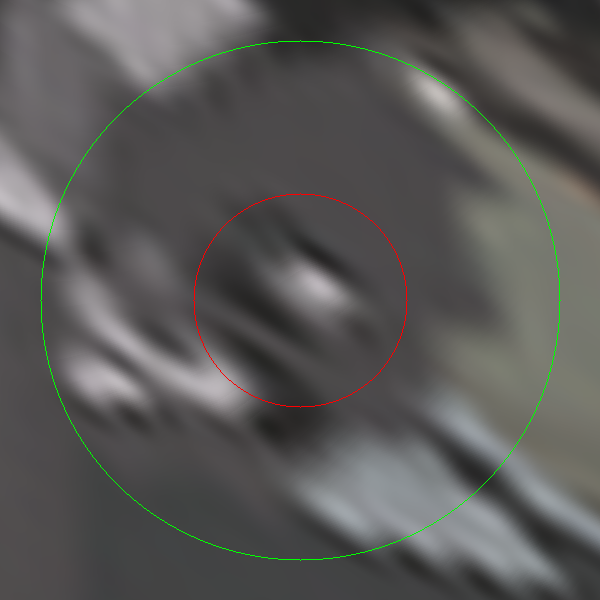

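```bash
python3 - <<'E'
from h import *
im=cv2.imread('pics/side_i2.png'); k=16
x0,y0=258,148
f=cv2.resize(im[y0:y0+36,x0:x0+36],None,fx=k,fy=k,interpolation=cv2.INTER_CUBIC)
g=f.copy()
def pt(p): return tuple(((proj('side',s2w(p))[0]-[x0,y0]+.5)*k).astype(int))
for xx,col in((-20,(0,255,0)),):
    t=np.linspace(0,2*np.pi,60); 
    cv2.polylines(g,[np.array([pt([xx,52*np.cos(a),85+52*np.sin(a)]) for a in t])],True,col,1)
for kk in range(5):
    d=.628*kk
    for xx,col in((-20,(0,0,255)),(-26,(0,255,255))):
        p=pt([xx,21.5*np.cos(d),85+21.5*np.sin(d)]); cv2.circle(g,p,3,col,-1); cv2.putText(g,str(kk),p,0,.5,col,1)
cv2.circle(g,pt([-20,0,85]),4,(255,0,0),-1)
cv2.imwrite('pics/w0.png',g); 
cv2.imwrite('pics/w0r.png',f)
E
```

```text
(no output)
```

View pics/w0.png

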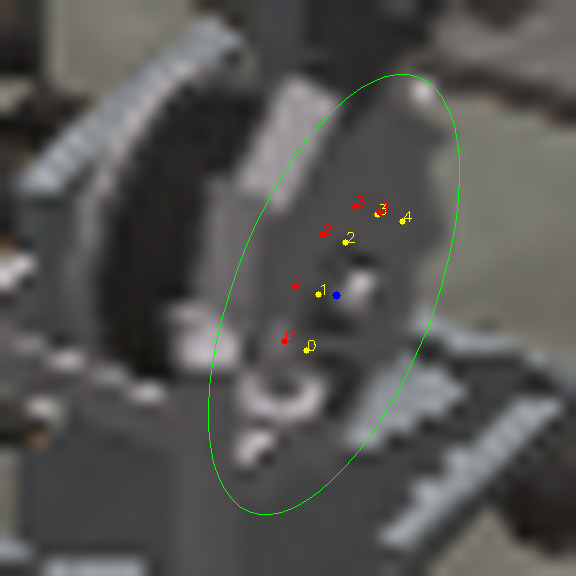

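View pics/w0r.png

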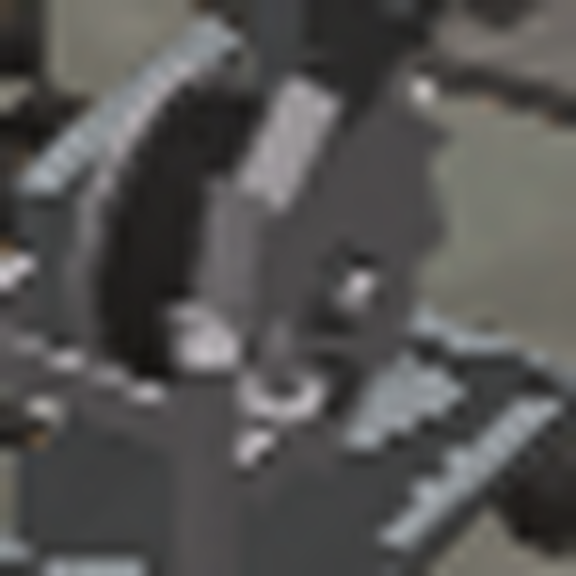

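```bash
python3 - <<'E'
from h import *
ims=[cv2.imread(f'pics/side_i{k}.png') for k in range(3)]
f=np.mean(ims,0)
x0,y0=266,148
c=f[y0:y0+30,x0:x0+24]
c=np.clip((c-20)*2.8,0,255).astype(np.uint8)
cv2.imwrite('pics/w1.png',cv2.resize(c,None,fx=20,fy=20,interpolation=cv2.INTER_NEAREST))
print(f[y0:y0+30,x0:x0+24].mean(2).round().astype(int).tolist().__str__().replace('], [','\n'))
E
```

```text
[[119, 114, 114, 109, 67, 55, 55, 59, 67, 67, 64, 42, 43, 43, 40, 45, 64, 66, 37, 48, 77, 55, 51, 53
126, 122, 117, 116, 132, 130, 56, 58, 68, 67, 64, 43, 43, 44, 42, 42, 41, 40, 47, 81, 99, 96, 72, 60
120, 118, 115, 126, 140, 144, 138, 70, 66, 66, 62, 42, 43, 43, 42, 42, 41, 39, 44, 93, 111, 113, 114, 112
117, 111, 138, 141, 143, 123, 61, 86, 66, 66, 63, 59, 50, 44, 41, 41, 44, 64, 73, 76, 98, 112, 111, 107
110, 149, 148, 163, 113, 87, 76, 88, 65, 66, 72, 41, 40, 41, 42, 44, 62, 86, 67, 63, 64, 56, 66, 82
141, 154, 150, 66, 69, 52, 64, 68, 67, 101, 155, 121, 67, 48, 40, 47, 79, 108, 186, 84, 60, 61, 59, 55
150, 159, 64, 48, 34, 35, 34, 33, 61, 137, 153, 155, 152, 70, 42, 61, 75, 92, 136, 117, 115, 114, 114, 81
171, 93, 47, 35, 37, 37, 36, 38, 82, 157, 151, 149, 125, 52, 60, 75, 73, 72, 85, 109, 120, 120, 119, 118
122, 55, 35, 37, 31, 38, 35, 57, 132, 154, 152, 145, 86, 64, 74, 74, 74, 73, 71, 77, 108, 117, 118, 121
66, 41, 38, 39, 40, 38, 39, 83, 157, 152, 151, 124, 69, 74, 74, 75, 74, 74, 77, 101, 119, 117, 117, 118
57, 35, 39, 40, 39, 39, 58, 131, 154, 154, 147, 86, 71, 74, 74, 75
[... 1296 characters left out ...]
1, 71, 78, 119, 93, 77, 100, 105, 70, 48, 55, 100, 128, 130, 148, 141, 63, 63, 64, 64
136, 164, 86, 77, 76, 77, 87, 147, 119, 71, 96, 175, 86, 40, 77, 132, 145, 144, 145, 148, 142, 63, 64, 63
78, 80, 85, 77, 78, 76, 81, 133, 174, 156, 178, 157, 46, 54, 102, 147, 144, 143, 144, 139, 60, 63, 61, 81
80, 77, 76, 78, 79, 76, 76, 93, 81, 110, 96, 72, 72, 84, 133, 146, 145, 137, 57, 61, 63, 63, 82, 149
69, 75, 78, 79, 79, 75, 87, 157, 179, 76, 78, 75, 78, 104, 151, 140, 59, 61, 64, 63, 65, 81, 149, 147
62, 63, 70, 79, 79, 75, 95, 163, 67, 72, 75, 78, 76, 66, 62, 63, 64, 66, 63, 82, 150, 145, 145, 132
63, 65, 68, 79, 79, 77, 72, 69, 75, 75, 71, 70, 73, 66, 66, 66, 65, 64, 65, 80, 146, 143, 127, 59]]
```

View pics/w1.png

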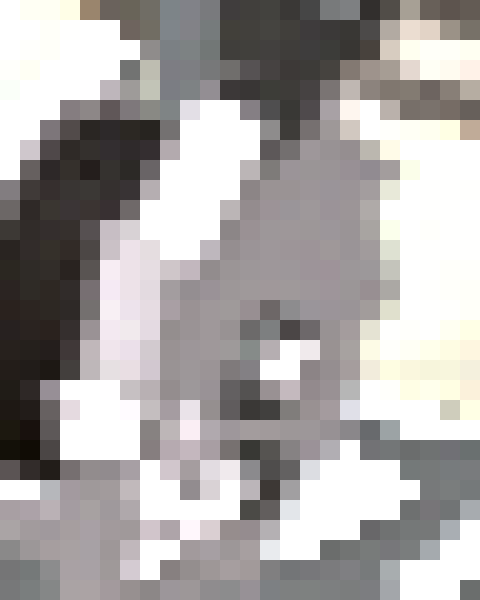

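```bash
python3 - <<'E'
from h import *
D=[np.load(f'pics/side_i{k}.npy') for k in range(3)]+[np.load('pics/side1.npy'),np.load('pics/side0.npy')]
for k in range(6): 
    im,d=bot.capture('side'); D.append(d)
D=np.array(D);D[D<=0]=np.nan
d=np.nanmedian(D,0)
W=cloud('side',d); L=(W-S0)@Rz(S_YAW)*1000
y0,x0=155,268
print(bot.read_state()['time_s'], 'std',np.nanstd(D,0)[160,281])
for k,n in enumerate('xyz'):
    print(n); print(L[y0:y0+22,x0:x0+20,k].round().astype(int).tolist().__str__().replace('], [','\n'))
E
```

```text
2.5 std 0.0040667467
x
[[24, 20, 17, 13, 10, 8, 5, -7, -11, -16, -17, -18, -18, -19, -19, -18, -15, 63, 61, 56
20, 15, 13, 11, 8, 4, -6, -8, -13, -16, -18, -18, -18, -19, -19, -20, -18, -17, 57, 52
17, 13, 11, 7, 3, 2, -8, -11, -13, -17, -20, -20, -19, -20, -19, -19, -21, 53, 52, 48
15, 12, 8, 5, 2, -6, -10, -14, -17, -20, -18, -18, -19, -20, -18, -19, -20, 49, 48, 45
15, 9, 7, -6, -9, -7, -11, -15, -18, -19, -19, -19, -19, -20, -19, -19, -18, 47, 43, 41
12, 8, 6, -8, -9, -14, -17, -17, -19, -19, -20, -18, -19, -19, -18, -18, -20, 45, 40, 38
10, 8, 3, -7, -10, -14, -19, -20, -19, -20, -19, -19, -19, -20, -20, -19, -17, -19, 37, 32
8, 5, 2, -8, -11, -14, -18, -19, -19, -19, -19, -20, -20, -19, -20, -19, -19, -18, 32, 31
7, 4, 0, -7, -12, -15, -19, -20, -19, -19, -19, -19, -22, -21, -19, -20, -19, -17, 30, 26
7, 3, -5, -10, -12, -15, -19, -18, -20, -19, -19, -23, -24, -22, -20, -19, 32, 30, 27, 24
5, 2, -5, -10, -14, -16, -18, -19, -20, -18, -20, -23, -26, -29, -19, -19, 29, 26, 23, 21
6, 1, -7, -10, -15, -18, -20, -19, -19, -19, -22, -24, -27, -28, -18, -19, 26, 22, 20, 16
5, -7, -9, 
[... 4185 characters left out ...]
, 136, 135, 136, 73, 71, 68, 58, 56, 49, 9, 13, 13, 13, 13
68, 149, 149, 150, 148, 124, 133, 132, 132, 125, 69, 70, 65, 51, 13, 12, 11, 12, 13, 14
31, 144, 145, 147, 146, 125, 128, 130, 126, 125, 66, 66, 50, 17, 11, 13, 12, 13, 11, 12
91, 139, 143, 142, 141, 125, 126, 126, 126, 122, 62, 60, 47, 10, 11, 13, 13, 14, 14, 15
86, 134, 139, 137, 137, 123, 122, 124, 124, 121, 50, 45, 11, 12, 12, 11, 11, 13, 13, 12
82, 131, 133, 135, 133, 121, 122, 121, 118, 118, 43, 40, 14, 10, 13, 11, 14, 10, 12, 13
13, 128, 132, 128, 129, 123, 120, 118, 49, 37, 39, 13, 11, 13, 12, 10, 12, 12, 12, 12]]<stdin>:6: RuntimeWarning: All-NaN slice encountered
  var = nanvar(a, axis=axis, dtype=dtype, out=out, ddof=ddof,
```

servo_tool --increments '[[0,[40,-26,-15],0],[0,[41,-26,-15],0],[0,[41,-26,-15],0],[0,[41,-26,-15],0],[0,[41,-26,-15],0]]'

```text
time_s: 3.12
position: [0.3324, -0.4192, 0.2668]
tcp_rot: [[0.962, 0.273, 0.0], [0.273, -0.962, -0.0], [0.0, 0.0, -1.0]]
force: [1.0, -0.4, 0.1]
opening: 0.999
```

servo_tool --increments '[[0,[41,-26,0],0],[0,[41,-25,0],0],[0,[41,-25,0],0],[0,[41,-25,0],0],[0,[41,-26,0],0]]'

```text
time_s: 3.75
position: [0.4951, -0.2411, 0.2664]
tcp_rot: [[0.962, 0.273, 0.0], [0.273, -0.962, -0.0], [0.0, 0.001, -1.0]]
force: [-0.6, -0.7, 0.6]
opening: 1.002
```

servo_tool --increments '[[0,[0,0,0],-10],[0,[0,0,0],-10],[0,[0,0,0],-10],[0,[0,0,0],-10],[0,[0,0,0],-10]]'

```text
time_s: 4.38
position: [0.494, -0.2421, 0.2662]
tcp_rot: [[0.404, 0.915, 0.0], [0.915, -0.404, -0.0], [-0.0, 0.0, -1.0]]
force: [0.0, 0.2, 0.7]
opening: 1.003
```

servo_tool --increments '[[0,[0,0,0],-8],[0,[0,0,0],-8.5],[0.3,[0,0,40],0],[0.3,[0,0,40],0],[0.4,[0,0,36],0]]'

```text
time_s: 5.0
position: [0.494, -0.2422, 0.1491]
tcp_rot: [[0.133, 0.991, 0.0], [0.991, -0.133, -0.0], [-0.0, 0.0, -1.0]]
force: [0.1, 0.6, -0.1]
opening: 0.749
```

```bash
python3 - <<'E'
from h import *
o=snap('g1'); s=bot.read_state(); print(s['position'],s['tcp_rot'],s['opening'],s['force'],s['time_s'])
a=cv2.resize(o['side'][0][110:210,220:330],None,fx=4,fy=4,interpolation=cv2.INTER_CUBIC)
b=cv2.resize(o['top'][0][150:215,260:370],None,fx=3.5,fy=3.5,interpolation=cv2.INTER_CUBIC)
c=np.zeros((400,830,3),np.uint8); c[:400,:440]=a; c[:b.shape[0],440:440+b.shape[1]]=b; cv2.imwrite('pics/g1.png',c[:,:800])
E
```

```text
[ 0.4913096  -0.2402041   0.14667968] [[ 0.13308936  0.99107867 -0.00709162]
 [ 0.99109406 -0.13305251  0.00543952]
 [ 0.00444744 -0.0077524  -0.99996006]] 0.658834961514507 [-0.49400873  0.79137838 -0.57714573] 5.1
```

View pics/g1.png

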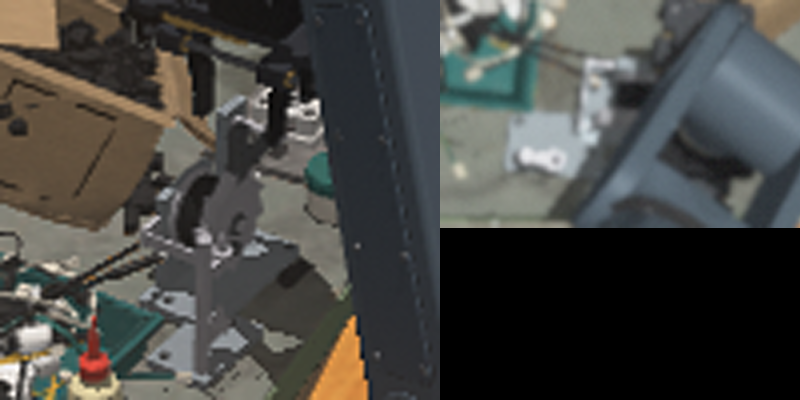

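servo_tool --increments '[[1,[0,0,0],0],[1,[0,0,0],0],[1,[0,0,0],0],[1,[0,0,0],0],[1,[0,0,0],0]]'

```text
time_s: 5.72
position: [0.4941, -0.2423, 0.1505]
tcp_rot: [[0.133, 0.991, 0.001], [0.991, -0.133, -0.0], [-0.0, 0.001, -1.0]]
force: [0.5, 0.3, 0.3]
opening: 0.117
```

servo_tool --increments '[[1,[0,0,0],0]]'

```text
time_s: 5.85
position: [0.4941, -0.2422, 0.1502]
tcp_rot: [[0.133, 0.991, 0.0], [0.991, -0.133, -0.0], [-0.0, 0.0, -1.0]]
force: [-0.7, -0.3, -0.0]
opening: 0.037
```

```bash
python3 - <<'E'
from h import *
for k in range(2):
    o=bot.capture('side')
    s=bot.read_state(); print(s['position'],s['opening'],s['force'],s['time_s'])
E
```

```text
[ 0.49401642 -0.24216028  0.1501748 ] 0.02104286949618184 [0.21444494 0.37551824 0.72431965] 5.9
[ 0.49399899 -0.24217973  0.15011816] 0.013678329210564827 [-0.25623812  0.17291144  0.50525499] 5.95
```

```bash
python3 - <<'E'
from h import *
o=snap('g2')
im=o['side'][0].copy()
u0,v0=255,115
z=cv2.resize(im[v0:v0+65,u0:u0+70],None,fx=8,fy=8,interpolation=cv2.INTER_CUBIC)
s=bot.read_state()
for P,c in((s['position'],(0,0,255)),(s['position']-s['tcp_rot'][:,2]*.019,(0,255,255)),(s2w([-13,-12,181]),(0,255,0)),(s2w([-13,-12,147]),(0,255,0))):
    p=((proj('side',P)[0]-[u0,v0]+.5)*8).astype(int); cv2.circle(z,tuple(p),4,c,-1); print(P)
cv2.imwrite('pics/g2.png',z)
L=(o['side'][1]-S0)@Rz(S_YAW)*1000
for k in range(3): print(L[130:156:2,270:296:2,k].round().astype(int).tolist().__str__().replace('], [','\n'),'\n')
E
```

```text
[ 0.49397188 -0.24217055  0.15006049]
[ 0.49397502 -0.24217328  0.16906049]
[ 0.4937806  -0.24155089  0.181     ]
[ 0.4937806  -0.24155089  0.147     ]
[[218, 217, 202, -3, -16, -21, -9223372036854775808, -28, 151, 116, 107, -79, -88
204, 200, 195, -2, -12, -22, -28, -29, 116, 105, 85, 89, 70
125, 194, 185, -5, -11, -22, -23, 114, 103, 99, 94, 84, 77
110, 183, 183, -5, -13, -18, -22, 104, 98, 95, 92, 78, 74
96, 175, 44, -1, -11, -20, -17, 107, 98, 89, 82, 77, 67
81, 162, 44, -4, -12, -20, -23, 87, 102, 91, 84, 71, 64
72, 78, 42, 31, -11, -21, -20, 7, -7, -11, -18, 69, 62
63, 61, -9223372036854775808, 32, -11, -20, -21, -8, -16, -19, -22, 65, 56
145, 54, 38, 30, -11, -18, -8, -14, -19, -20, 57, 63, 57
135, 126, 41, 29, -11, -19, -15, -17, -21, 67, 56, 55, 51
36, 30, 38, 30, -14, -17, -20, 65, 72, 65, 59, 49, 43
29, 25, 39, -3, -12, -9223372036854775808, -18, 74, 67, 53, 44, 42, 36
21, 20, 12, -8, -16, -17, -18, 20, 63, 53, 46, 39, 29]] 

[[-310, -323, -316, -3, 5, 0, -9223372036854775808, -15, -330, -287, -289, 21, 24
-288, -298, -305, -5, -1, 1, -1, -12, -272, -269, -252, -274, -258

[... 926 characters left out ...]
, 219, 214, 44, 49, 46, 44, 48, 48
92, 1, -7, 204, 207, 207, 205, 47, 46, 41, 36, 45, 42
100, 0, 146, 191, 197, 200, 190, 33, 35, 38, 39, 37, 41
108, 6, 137, 187, 189, 193, 188, 47, 21, 27, 27, 35, 35
109, 95, 130, 136, 180, 185, 176, 136, 147, 144, 145, 27, 27
112, 106, -9223372036854775808, 126, 172, 175, 170, 147, 148, 145, 142, 22, 25
5, 106, 117, 120, 163, 165, 144, 146, 143, 137, 31, 14, 14
7, 9, 105, 112, 155, 157, 145, 140, 138, 17, 22, 15, 12
117, 117, 99, 102, 149, 146, 142, 26, 9, 9, 9, 12, 13
117, 114, 89, 134, 138, -9223372036854775808, 131, 5, 6, 16, 18, 12, 11
117, 112, 114, 132, 134, 129, 123, 66, 0, 5, 6, 7, 11]] 
<stdin>:11: RuntimeWarning: invalid value encountered in cast
```

View pics/g2.png

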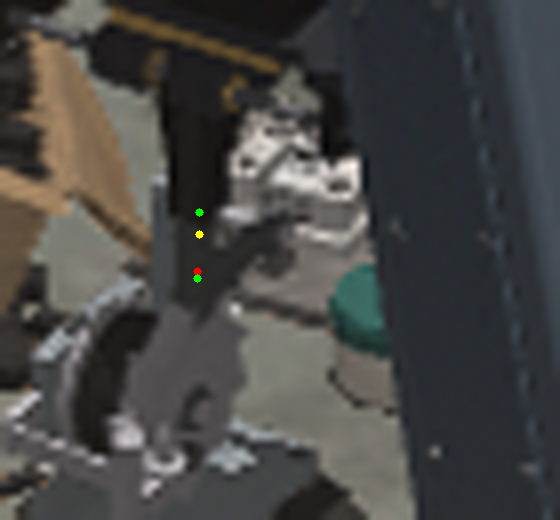

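```bash
python3 - <<'E'
from h import *
for t in('g1','g2'):
    L=((cloud('side',np.load(f'pics/side_{t}.npy'))-S0)@Rz(S_YAW)*1000)
    m=(abs(L[...,1]+10)<35)&(L[...,2]>138)&(L[...,2]<330)&(abs(L[...,0]+13)<90)
    P=L[m]
    for z in range(140,300,10):
        q=P[(P[:,2]>=z)&(P[:,2]<z+10)]
        h=np.histogram(q[:,0],bins=np.arange(-80,60,7))[0]
        print(t,z,h, q[:,1].max().round() if len(q) else '')
E
python3 -c "
import cv2
im=cv2.imread('pics/side_g1.png');cv2.imwrite('pics/g1b.png',cv2.resize(im[105:170,255:325],None,fx=8,fy=8,interpolation=cv2.INTER_CUBIC))"
```

```text
g1 140 [ 0  0  0  0  0  0  0  0 10 13  4  0  0  0  0  0  0  0  0] 6.0
g1 150 [0 0 0 0 0 0 0 0 3 8 3 0 0 0 0 0 0 0 0] 1.0
g1 160 [0 0 0 0 0 0 0 0 7 5 2 0 0 0 0 0 0 0 0] -1.0
g1 170 [0 0 0 0 0 0 0 0 6 9 6 0 0 0 0 1 0 0 0] 3.0
g1 180 [0 0 0 5 5 1 0 0 0 0 0 0 0 2 7 2 0 0 0] 2.0
g1 190 [ 0  0  0  7  6  1  0  0  0  0  0  0  0  0 12  3  0  0  0] 5.0
g1 200 [ 0  0  0  9  3  0  0  0  0  0  0  0  0  1 12  2  1  0  0] 1.0
g1 210 [0 0 1 7 4 0 0 0 0 0 0 0 0 2 7 4 0 0 0] 1.0
g1 220 [ 0  0  1  8  2  0  0  0  0  0  0  0  0  0 11  6  3  0  0] 0.0
g1 230 [0 0 6 2 2 0 0 0 0 0 0 0 0 1 6 4 2 0 0] 6.0
g1 240 [0 0 0 0 0 0 0 0 0 0 0 0 0 0 2 5 1 0 0] 3.0
g1 250 [2 1 1 0 1 0 0 0 0 1 0 0 0 0 4 6 1 1 2] 25.0
g1 260 [7 3 1 0 2 4 4 7 3 5 3 3 3 4 8 9 3 2 2] 25.0
g1 270 [ 6  8  8 11  1  1  0  2  2  1  2  3  3  2  2  7 11 14 12] 25.0
g1 280 [1 5 5 3 3 2 4 4 5 4 3 4 4 7 3 8 4 6 8] 24.0
g1 290 [ 8 11 20  4  8  5  6  5  4  6  6  4  3  4  3  5  5  8 15] 24.0
g2 140 [ 0  0  0  0  0  0  0  0  8 11  5  0  0  0  0  0  0  0  0] 2.0
g2 150 [0 0 0 0 0 0 0 0 3 6 1 0 0 0 0 0 0 0 0] 2.0
g2 160 [ 0  0  0  0  0  0  0  0 10  3  4  0  0  0  0  0  0  0  0] 1.0
g2 170 [0 0 0 0 0 0 0 0 5 6 3 0 0 0 0 0 0 0 0] 0.0
g2 180 [0 0 0 0 0 0 0 1 9 2 3 0 0 0 0 0 0 0 0] -1.0
g2 190 [ 0  0  0  0  0  0  0  0 10  3  4  1  0  0  0  0  0  0  0] 2.0
g2 200 [0 0 0 0 0 0 0 2 9 4 4 0 0 0 0 0 0 0 0] 3.0
g2 210 [0 0 0 0 0 0 0 3 7 4 3 3 0 0 0 0 0 0 0] 3.0
g2 220 [0 0 0 0 0 0 0 9 3 5 4 4 0 0 0 0 0 0 0] 1.0
g2 230 [0 0 0 0 0 0 0 4 5 3 4 2 1 0 0 0 0 0 0] 5.0
g2 240 [0 0 0 0 0 2 0 0 0 0 0 2 0 0 0 0 0 0 0] 2.0
g2 250 [0 0 0 0 4 4 0 2 0 0 4 1 1 0 1 0 0 0 0] 25.0
g2 260 [4 4 4 4 8 4 4 3 1 2 9 2 2 3 1 4 2 6 7] 25.0
g2 270 [1 0 1 3 6 7 9 9 5 1 6 7 5 6 3 0 1 1 0] 25.0
g2 280 [3 3 2 7 4 3 3 5 4 4 5 2 7 5 3 6 2 6 6] 25.0
g2 290 [ 9  9 20  6  5  7  5  4  4  5  5  6  3  2  4  7  4 10 12] 25.0
```

View pics/g1b.png

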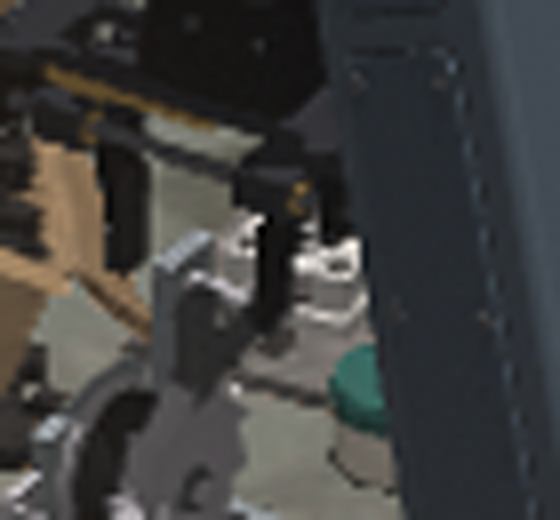

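```bash
python3 - <<'E'
from h import *
for x in(-43,-50,17,24):
  for z in(150,170,180,190): print(x,z,proj('side',s2w([x,-5,z]))[0].round(1))
# start pose check, g1 closeness: first picture
W=cloud('side',np.load('pics/side_i0.npy'))
P=W.reshape(-1,3); m=(abs(P[:,0]-.171)<.08)&(abs(P[:,1]+.6)<.08)&(P[:,2]>.1)&(P[:,2]<.5)
z=np.sort(P[m][:,2]); print(z[:20].round(3),len(z))
Q=P[m]
for a in np.arange(.14,.3,.01):
    q=Q[(Q[:,2]>=a)&(Q[:,2]<a+.01)]
    if len(q): print(a.round(3),len(q),q[:,:2].min(0),q[:,:2].max(0))
E
```

```text
-43 150 [285.4 152.1]
-43 170 [285.6 147.3]
-43 180 [285.7 144.9]
-43 190 [285.9 142.4]
-50 150 [287.1 152.8]
-50 170 [287.4 147.9]
-50 180 [287.5 145.5]
-50 190 [287.6 143. ]
17 150 [271.  146.8]
17 170 [271.1 142. ]
17 180 [271.2 139.6]
17 190 [271.2 137.1]
24 150 [269.3 146.2]
24 170 [269.4 141.4]
24 180 [269.5 139. ]
24 190 [269.5 136.5]
[0.1   0.1   0.101 0.101 0.101 0.102 0.102 0.102 0.102 0.102 0.102 0.103
 0.103 0.103 0.103 0.103 0.103 0.103 0.103 0.104] 1367
0.21 1 [ 0.1526998  -0.56049194] [ 0.1526998  -0.56049194]
0.22 15 [ 0.14900262 -0.64276388] [ 0.19322167 -0.5437003 ]
0.23 17 [ 0.14774346 -0.55536503] [ 0.16706813 -0.53837553]
0.24 17 [ 0.14683146 -0.55818087] [ 0.16955702 -0.5425845 ]
0.25 15 [ 0.14807798 -0.55491517] [ 0.1675671  -0.53907022]
0.26 15 [ 0.14538401 -0.55569394] [ 0.17002256 -0.53819809]
0.27 12 [ 0.14516476 -0.54845719] [ 0.16563721 -0.53825676]
0.28 1 [ 0.11718671 -0.53334072] [ 0.11718671 -0.53334072]
0.29 21 [ 0.11381097 -0.64274927] [ 0.22121555 -0.52085268]
```

servo_tool --increments '[[0.4,[0,0,0],0],[0.4,[0,0,0],0],[0.4,[0,0,0],0],[0.4,[0,0,0],0],[0.4,[0,0,0],0]]'

```text
time_s: 6.68
position: [0.494, -0.2422, 0.1501]
tcp_rot: [[0.133, 0.991, -0.0], [0.991, -0.133, 0.0], [0.0, -0.0, -1.0]]
force: [0.3, 0.3, -0.5]
opening: 0.489
```

servo_tool --increments '[[0.4,[0,0,7],0],[0.4,[0,0,8],0],[0.4,[0,0,8],0],[0.4,[0,0,4],0],[0.4,[0,0,0],0]]'

```text
time_s: 7.3
position: [0.4938, -0.242, 0.1226]
tcp_rot: [[0.133, 0.991, -0.001], [0.991, -0.133, 0.001], [0.001, -0.001, -1.0]]
force: [0.3, 0.5, 0.2]
opening: 0.598
```

```bash
python3 - <<'E'
from h import *
o=snap('g3'); s=bot.read_state(); print(s['position'],s['opening'],s['force'],s['time_s'])
cv2.imwrite('pics/g3.png',cv2.resize(o['side'][0][105:180,255:325],None,fx=8,fy=8,interpolation=cv2.INTER_CUBIC))
E
```

```text
[ 0.49414806 -0.24229937  0.1231939 ] 0.5998433258904701 [ 0.74539593  0.16505311 -0.07370535] 7.4
```

View pics/g3.png

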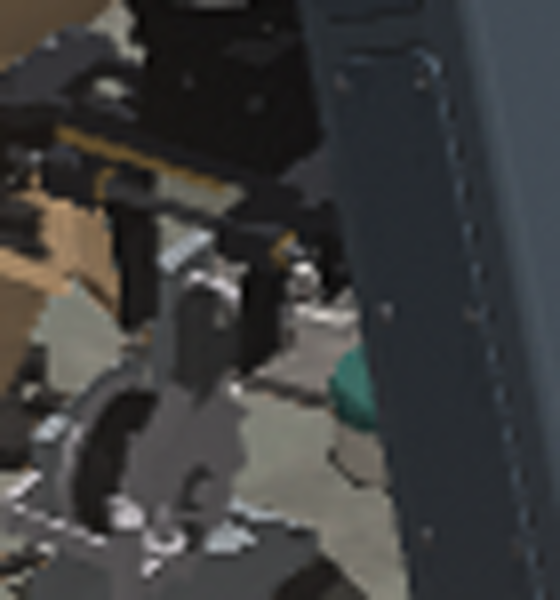

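servo_tool --increments '[[1,[0,0,0],0],[1,[0,0,0],0],[1,[0,0,0],0],[1,[0,0,0],0],[1,[0,0,0],0]]'

```text
time_s: 8.02
position: [0.4944, -0.2423, 0.1232]
tcp_rot: [[0.133, 0.991, 0.001], [0.991, -0.133, -0.0], [-0.0, 0.001, -1.0]]
force: [-0.3, 0.6, -1.2]
opening: 0.133
```

servo_tool --increments '[[1,[0,0,0],0]]'

```text
time_s: 8.15
position: [0.4944, -0.2423, 0.1232]
tcp_rot: [[0.133, 0.991, 0.001], [0.991, -0.133, -0.0], [-0.0, 0.001, -1.0]]
force: [1.3, 0.3, -0.7]
opening: 0.136
```

servo_tool --increments '[[1,[-6,0,-9],0],[1,[-7,0,-8],0],[1,[-8,0,-7],0]]'

```text
time_s: 8.52
position: [0.4918, -0.2616, 0.1472]
tcp_rot: [[0.133, 0.991, 0.001], [0.991, -0.133, 0.003], [0.003, 0.001, -1.0]]
force: [4.5, 2.5, -3.2]
opening: 0.134
```

```bash
cat > look.py <<'E'
import sys
from h import *
tag=sys.argv[1]
im,d=bot.capture('side'); cv2.imwrite(f'pics/side_{tag}.png',im); np.save(f'pics/side_{tag}.npy',d)
s=bot.read_state(); print(s['position'],s['opening'],s['force'],s['time_s'])
cv2.imwrite(f'pics/z_{tag}.png',cv2.resize(im[125:185,250:300],None,fx=11,fy=10,interpolation=cv2.INTER_CUBIC))
L=((cloud('side',d)-S0)@Rz(S_YAW)*1000)
for k in(0,): print(L[160:174,273:285,k].round(0).tolist().__str__().replace('], [','\n'))
E
python3 look.py L1
```

```text
[ 0.49174313 -0.26291656  0.14805161] 0.13237015330656546 [ 3.47793984  3.40248473 -0.29350535] 8.575
[[-16.0, -18.0, -17.0, -23.0, -17.0, -20.0, -18.0, -20.0, -19.0, -21.0, -15.0, -19.0
-14.0, -19.0, -18.0, -16.0, -19.0, -19.0, -18.0, -20.0, -18.0, -17.0, nan, -19.0
-13.0, -17.0, -14.0, -22.0, -18.0, -19.0, -19.0, -17.0, -17.0, -18.0, -20.0, -20.0
-15.0, -18.0, -19.0, -20.0, -21.0, -20.0, -18.0, -21.0, -16.0, -21.0, -19.0, -19.0
-15.0, -19.0, -21.0, -19.0, -21.0, -17.0, -21.0, -24.0, -21.0, -19.0, -20.0, -17.0
-15.0, -20.0, -18.0, -17.0, -20.0, -21.0, -26.0, -27.0, -29.0, -21.0, -16.0, 30.0
-16.0, -23.0, -18.0, -16.0, -18.0, -20.0, -22.0, -29.0, -27.0, -20.0, -20.0, 26.0
-20.0, -18.0, -17.0, -18.0, -19.0, -24.0, -27.0, -29.0, -31.0, -22.0, -19.0, 13.0
-15.0, -19.0, -58.0, -21.0, -15.0, -22.0, -20.0, -17.0, -19.0, -21.0, -20.0, 8.0
-19.0, -56.0, -62.0, -62.0, -19.0, -18.0, -19.0, -22.0, -13.0, -18.0, 8.0, 3.0
-18.0, -58.0, -66.0, -65.0, -19.0, -25.0, -25.0, -19.0, -21.0, -20.0, 8.0, -1.0
-54.0, -58.0, -62.0, -62.0, -60.0, -23.0, -26.0, -21.0, -17.0, -18.0, 2.0, 0.0
-54.0, -58.0, -60.0, -61.0, -64.0, -27.0, -26.0, -19.0, 6.0, 5.0, -4.0, -2.0
-58.0, -60.0, -64.0, -70.0, -69.0, -26.0, -24.0, -18.0, 5.0, -4.0, -2.0, -9.0]]
```

View pics/z_L1.png

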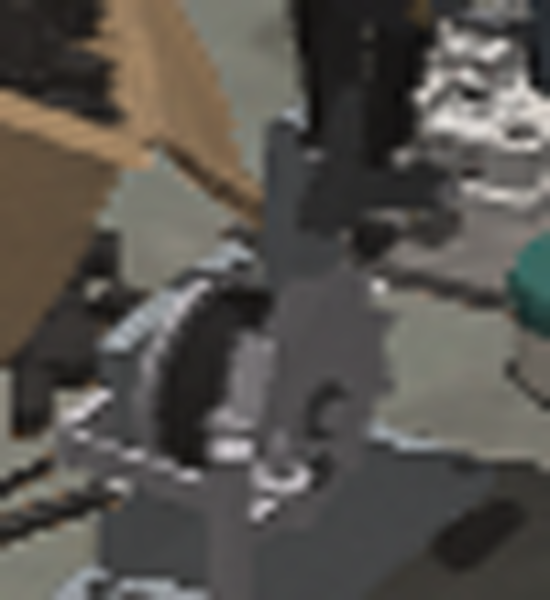

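servo_tool --increments '[[1,[0,0,0],0],[1,[0,0,0],0],[1,[0,0,0],0]]'

```text
time_s: 8.95
position: [0.4918, -0.2626, 0.1477]
tcp_rot: [[0.133, 0.991, 0.001], [0.991, -0.133, 0.0], [0.0, 0.001, -1.0]]
force: [3.1, 4.4, 3.7]
opening: 0.133
```

```bash
python3 look.py L2
```

```text
[ 0.49180315 -0.26257816  0.14768484] 0.13974295285450988 [2.99042619 4.98958901 4.90477783] 9.0
[[-13.0, -15.0, -18.0, -21.0, -20.0, -18.0, -19.0, -19.0, -19.0, -21.0, -22.0, -18.0
-13.0, -17.0, -20.0, -16.0, -17.0, -18.0, -17.0, -18.0, -15.0, -21.0, -17.0, -18.0
-14.0, -17.0, -19.0, -20.0, -21.0, -18.0, -18.0, -22.0, -17.0, -21.0, -19.0, -19.0
-17.0, -18.0, -22.0, -21.0, -19.0, -19.0, -18.0, -20.0, -18.0, -20.0, -21.0, -17.0
-16.0, -18.0, -17.0, -18.0, -21.0, -22.0, -22.0, -21.0, -25.0, -19.0, -20.0, -21.0
-16.0, -19.0, -18.0, -20.0, -20.0, -17.0, -22.0, -26.0, -27.0, -20.0, -18.0, -23.0
-19.0, -21.0, -19.0, -19.0, -18.0, -21.0, -25.0, -29.0, -32.0, -19.0, -19.0, 27.0
-18.0, -18.0, -19.0, -17.0, -20.0, -22.0, -23.0, -29.0, -28.0, -20.0, -19.0, 13.0
-17.0, -19.0, -57.0, -17.0, -19.0, -23.0, -22.0, -22.0, -18.0, -19.0, 12.0, 10.0
-18.0, -56.0, -60.0, -64.0, -23.0, -20.0, -21.0, -17.0, -19.0, -20.0, 7.0, 4.0
-18.0, -57.0, -63.0, -66.0, -22.0, -24.0, -18.0, -20.0, -19.0, -19.0, 5.0, 2.0
-49.0, -56.0, -58.0, -62.0, -60.0, -25.0, -27.0, -19.0, -19.0, -22.0, 1.0, -4.0
-52.0, -57.0, -59.0, -63.0, -63.0, -28.0, -26.0, -19.0, -19.0, 3.0, -2.0, -4.0
-57.0, -59.0, -65.0, -66.0, -69.0, -27.0, -17.0, 5.0, -17.0, 2.0, -5.0, -9.0]]
```

View pics/z_L2.png

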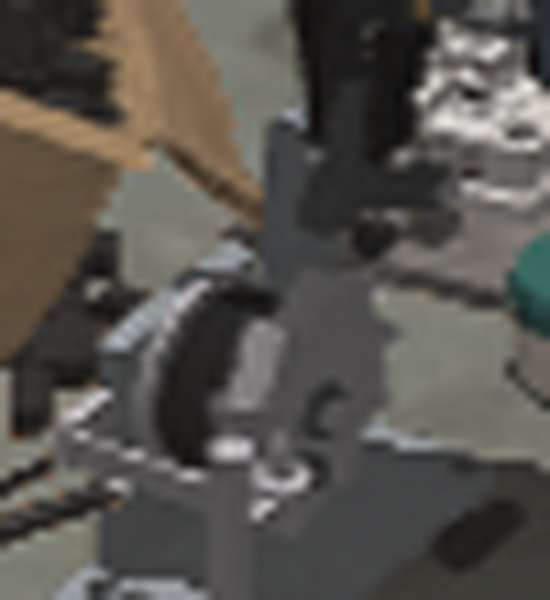

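```bash
cat > bolt.py <<'E'
import sys
from h import *
def bolt(tag):
    d=np.load(f'pics/side_{tag}.npy'); im=cv2.imread(f'pics/side_{tag}.png').mean(2)
    L=((cloud('side',d)-S0)@Rz(S_YAW)*1000)
    a=L[158:178,270:286]; g=im[158:178,270:286]
    r=np.hypot(a[...,1],a[...,2]-85)
    m=(a[...,0]<-12)&(a[...,0]>-40)&(g<62)&(r>12)&(r<34)
    v,u=np.nonzero(m)
    y,z=a[m][:,1].mean(),a[m][:,2].mean()-85
    print(tag,m.sum(),'px',u.mean()+270,v.mean()+158,'yz',y.round(1),z.round(1),'d_cw',np.arctan2(-z,y).round(2))
    return g
for t in sys.argv[1:]: bolt(t)
E
python3 bolt.py i0 i1 i2 g1 g2 g3 L1 L2
python3 - <<'E'
import cv2,numpy as np
for t in('g3','L1','L2'):
    print(t);print(cv2.imread(f'pics/side_{t}.png').mean(2)[160:176,270:286].round().astype(int).tolist().__str__().replace('], [','\n'))
E
```

```text
i0 9 px 278.44444444444446 170.88888888888889 yz 6.5 -16.0 d_cw 1.18
i1 9 px 278.44444444444446 170.88888888888889 yz 7.6 -15.0 d_cw 1.1
i2 10 px 279.0 169.8 yz 4.1 -12.3 d_cw 1.25
g1 9 px 278.6666666666667 170.55555555555554 yz 5.9 -14.7 d_cw 1.19
g2 12 px 278.5833333333333 169.41666666666666 yz 7.4 -8.7 d_cw 0.87
g3 11 px 279.0 169.27272727272728 yz 3.6 -10.5 d_cw 1.25
L1 8 px 279.0 169.875 yz 3.5 -13.2 d_cw 1.31
L2 7 px 278.14285714285717 170.14285714285714 yz 9.1 -11.1 d_cw 0.88
g3
[[35, 71, 83, 82, 81, 82, 78, 77, 78, 79, 77, 78, 78, 77, 79, 103
40, 84, 81, 82, 80, 78, 78, 79, 78, 79, 78, 78, 78, 78, 78, 93
47, 84, 82, 81, 77, 77, 77, 78, 79, 79, 78, 78, 78, 78, 76, 84
48, 85, 81, 80, 78, 78, 79, 80, 78, 56, 53, 78, 78, 77, 80, 102
70, 83, 82, 80, 76, 78, 79, 76, 57, 41, 43, 60, 77, 81, 105, 124
87, 82, 81, 81, 79, 78, 79, 76, 43, 56, 83, 78, 78, 83, 113, 123
87, 78, 80, 80, 78, 78, 78, 66, 47, 75, 83, 77, 76, 80, 108, 113
145, 95, 76, 78, 77, 79, 77, 57, 47, 75, 81, 76, 77, 89, 142, 119
148, 168, 116, 71, 82, 108, 76, 55, 41, 45, 69, 77, 80, 106, 154, 151
186, 180, 174, 71, 91,
[... 1914 characters left out ...]
76, 44, 57, 83, 78, 78, 76, 79, 102
76, 74, 74, 73, 76, 77, 79, 66, 48, 76, 82, 76, 75, 83, 118, 114
76, 75, 75, 75, 76, 78, 77, 57, 48, 75, 80, 76, 80, 104, 141, 118
100, 97, 75, 73, 82, 108, 76, 66, 42, 44, 69, 75, 88, 138, 152, 150
189, 183, 176, 72, 91, 113, 86, 79, 80, 81, 78, 79, 75, 63, 62, 82
181, 177, 156, 70, 87, 92, 80, 56, 51, 70, 80, 78, 75, 66, 67, 66
75, 75, 82, 125, 98, 82, 106, 107, 39, 46, 80, 79, 74, 69, 69, 68
79, 80, 92, 155, 125, 75, 102, 183, 81, 48, 81, 79, 72, 68, 69, 69
82, 79, 85, 140, 183, 164, 188, 165, 51, 60, 75, 76, 69, 69, 69, 70
83, 79, 79, 97, 84, 116, 100, 75, 76, 76, 69, 69, 69, 69, 69, 69
83, 79, 92, 164, 188, 80, 82, 78, 78, 72, 69, 69, 69, 69, 69, 69]]
```

servo_tool --increments '[[1,[0,0,0],0],[1,[0,0,0],0],[1,[0,0,0],0],[1,[0,0,0],0]]'

```text
time_s: 9.5
position: [0.4918, -0.2626, 0.1477]
tcp_rot: [[0.133, 0.991, 0.001], [0.991, -0.133, 0.0], [0.0, 0.001, -1.0]]
force: [3.7, 3.6, 3.6]
opening: 0.137
```

```bash
cat > cols.py <<'E'
import sys,cv2,numpy as np
for t in sys.argv[1:]:
    g=cv2.imread(f'pics/side_{t}.png').mean(2)
    print(t,'Left c271-273',g[146:170,271:274].mean(1).round().astype(int).tolist())
    print('   right c284',g[153:170,283:286].mean(1).round().astype(int).tolist())
E
python3 look.py L3 | head -1; python3 cols.py i2 g3 L1 L2 L3; python3 - <<'E'
import cv2
print(cv2.imread(f'pics/side_L3.png').mean(2)[160:176,270:286].round().astype(int).tolist().__str__().replace('], [','\n'))
E
```

```text
[ 0.49179889 -0.26257993  0.14770484] 0.13516158120470267 [3.57935534 4.65820746 3.01267114] 9.55
i2 Left c271-273 [81, 83, 57, 82, 117, 90, 83, 62, 34, 37, 43, 53, 76, 111, 98, 103, 103, 104, 104, 100, 99, 96, 119, 134]
   right c284 [126, 115, 88, 74, 84, 92, 87, 83, 80, 75, 83, 99, 101, 96, 111, 130, 68]
g3 Left c271-273 [63, 89, 59, 66, 70, 77, 84, 62, 24, 25, 29, 33, 44, 75, 78, 82, 82, 82, 82, 81, 79, 83, 118, 142]
   right c284 [133, 121, 93, 76, 88, 97, 91, 86, 83, 79, 86, 103, 106, 100, 117, 137, 71]
L1 Left c271-273 [84, 86, 59, 85, 123, 71, 81, 62, 24, 26, 31, 39, 81, 102, 110, 110, 116, 116, 115, 113, 112, 124, 78, 143]
   right c284 [129, 120, 109, 79, 83, 92, 96, 91, 86, 86, 79, 91, 106, 104, 121, 137, 70]
L2 Left c271-273 [84, 86, 58, 85, 122, 95, 81, 57, 25, 26, 45, 84, 99, 107, 111, 110, 122, 127, 126, 129, 73, 75, 82, 143]
   right c284 [86, 119, 112, 103, 80, 77, 88, 96, 91, 90, 91, 86, 86, 105, 121, 147, 69]
L3 Left c271-273 [84, 86, 59, 85, 122, 94, 80, 61, 25, 31, 41, 72, 92, 89, 107, 122, 135, 102, 78, 79, 80, 79, 85, 144]
   right c284 [89, 81, 95, 99, 99, 86,
[... 408 characters left out ...]
, 76, 43, 56, 82, 79, 78, 79, 93, 123
82, 83, 81, 76, 77, 77, 79, 66, 49, 75, 83, 76, 77, 78, 90, 114
81, 82, 80, 76, 77, 78, 77, 57, 48, 75, 81, 76, 77, 80, 99, 120
102, 102, 80, 74, 83, 107, 77, 66, 41, 45, 69, 75, 89, 138, 137, 152
188, 183, 176, 73, 91, 112, 87, 77, 69, 80, 78, 79, 73, 63, 63, 83
180, 176, 155, 70, 87, 91, 69, 41, 50, 70, 79, 78, 70, 67, 67, 66
72, 74, 81, 126, 97, 81, 106, 108, 39, 54, 81, 78, 72, 69, 70, 69
78, 80, 91, 155, 125, 75, 102, 183, 82, 69, 80, 76, 69, 69, 69, 70
82, 80, 85, 140, 183, 163, 188, 165, 62, 79, 79, 71, 68, 69, 68, 68
82, 79, 78, 97, 84, 116, 100, 76, 76, 79, 79, 68, 69, 69, 69, 70
83, 79, 92, 165, 188, 80, 82, 77, 75, 71, 74, 69, 69, 69, 70, 70]]
```

View pics/z_L3.png

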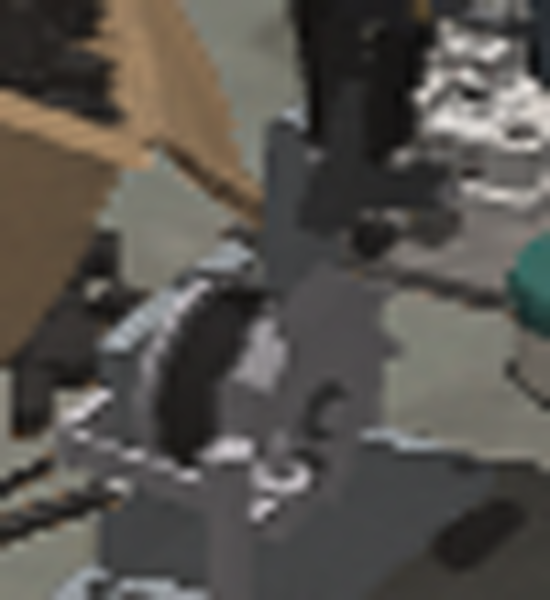

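servo_tool --increments '[[1,[0,0,0],0],[1,[0,0,0],0],[1,[0,0,0],0],[1,[0,0,0],0],[1,[0,0,0],0]]'

```text
time_s: 10.18
position: [0.4918, -0.2626, 0.1477]
tcp_rot: [[0.133, 0.991, 0.001], [0.991, -0.133, -0.0], [0.0, 0.001, -1.0]]
force: [3.7, 4.3, 2.6]
opening: 0.131
```

```bash
python3 look.py L4 | head -1; python3 cols.py g3 L3 L4; python3 - <<'E'
import cv2
print(cv2.imread(f'pics/side_L4.png').mean(2)[160:176,270:286].round().astype(int).tolist().__str__().replace('], [','\n'))
E
```

```text
[ 0.49179419 -0.26260003  0.14769299] 0.1324892518913726 [2.49470162 4.29344429 3.39520551] 10.225
g3 Left c271-273 [63, 89, 59, 66, 70, 77, 84, 62, 24, 25, 29, 33, 44, 75, 78, 82, 82, 82, 82, 81, 79, 83, 118, 142]
   right c284 [133, 121, 93, 76, 88, 97, 91, 86, 83, 79, 86, 103, 106, 100, 117, 137, 71]
L3 Left c271-273 [84, 86, 59, 85, 122, 94, 80, 61, 25, 31, 41, 72, 92, 89, 107, 122, 135, 102, 78, 79, 80, 79, 85, 144]
   right c284 [89, 81, 95, 99, 99, 86, 77, 78, 96, 95, 94, 99, 98, 94, 100, 142, 70]
L4 Left c271-273 [84, 87, 58, 85, 122, 96, 80, 62, 25, 27, 33, 47, 75, 103, 110, 101, 102, 102, 102, 100, 99, 96, 133, 140]
   right c284 [137, 120, 79, 81, 91, 95, 86, 87, 79, 78, 99, 102, 106, 100, 117, 137, 73]
[[53, 107, 104, 119, 149, 156, 76, 78, 79, 78, 78, 78, 78, 77, 81, 104
62, 104, 102, 98, 84, 113, 75, 77, 79, 78, 79, 79, 77, 78, 76, 82
61, 105, 101, 99, 80, 74, 76, 78, 79, 79, 80, 79, 78, 77, 76, 81
61, 105, 102, 100, 81, 77, 78, 80, 77, 57, 54, 79, 77, 79, 93, 124
90, 105, 103, 98, 75, 77, 80, 78, 57, 42, 44, 62, 78, 80, 103, 124
89, 105, 101, 93, 76, 78, 79, 76, 44, 56, 82, 79, 78, 82, 113, 121
88, 102, 103, 93, 74, 77, 78, 67, 47, 76, 83, 76, 76, 81, 108, 112
121, 100, 101, 85, 75, 79, 76, 57, 48, 75, 81, 77, 77, 89, 142, 119
173, 173, 149, 78, 80, 107, 77, 64, 41, 45, 69, 76, 81, 106, 153, 151
182, 177, 172, 70, 91, 114, 84, 69, 81, 80, 79, 79, 77, 72, 63, 83
181, 175, 155, 71, 87, 92, 70, 41, 52, 78, 79, 78, 75, 72, 67, 66
74, 75, 83, 126, 98, 82, 106, 107, 42, 70, 79, 75, 68, 69, 69, 68
79, 80, 92, 155, 125, 74, 100, 183, 93, 78, 78, 71, 70, 69, 69, 69
83, 80, 84, 139, 183, 164, 188, 165, 70, 77, 75, 69, 69, 69, 69, 69
83, 80, 79, 97, 84, 115, 100, 76, 76, 78, 71, 69, 69, 69, 69, 69
83, 80, 92, 165, 188, 80, 82, 78, 80, 76, 68, 70, 69, 69, 69, 69]]
```

servo_tool --increments '[[1,[0,0,0],0],[1,[0,0,0],0],[1,[0,0,0],0],[1,[0,0,0],0],[1,[0,0,0],0]]'

```text
time_s: 10.85
position: [0.4918, -0.2626, 0.1477]
tcp_rot: [[0.133, 0.991, 0.001], [0.991, -0.133, 0.0], [0.0, 0.001, -1.0]]
force: [3.0, 4.3, 3.5]
opening: 0.136
```

```bash
python3 look.py L5 | head -1; python3 cols.py L1 L2 L5
```

```text
[ 0.49179164 -0.26259611  0.14768577] 0.1329323429336874 [3.43464848 4.91057704 3.47781371] 10.9
L1 Left c271-273 [84, 86, 59, 85, 123, 71, 81, 62, 24, 26, 31, 39, 81, 102, 110, 110, 116, 116, 115, 113, 112, 124, 78, 143]
   right c284 [129, 120, 109, 79, 83, 92, 96, 91, 86, 86, 79, 91, 106, 104, 121, 137, 70]
L2 Left c271-273 [84, 86, 58, 85, 122, 95, 81, 57, 25, 26, 45, 84, 99, 107, 111, 110, 122, 127, 126, 129, 73, 75, 82, 143]
   right c284 [86, 119, 112, 103, 80, 77, 88, 96, 91, 90, 91, 86, 86, 105, 121, 147, 69]
L5 Left c271-273 [84, 86, 58, 86, 122, 94, 80, 56, 25, 26, 31, 85, 94, 101, 105, 118, 116, 124, 122, 126, 107, 74, 83, 144]
   right c284 [86, 119, 116, 94, 75, 82, 90, 95, 90, 86, 86, 86, 94, 104, 122, 147, 70]
```

servo_tool --increments '[[1,[0,0,0],0],[0.5,[0,0,0],0],[0.5,[0,0,0],0],[0.5,[0,0,0],0],[0.5,[0,0,0],0]]'

```text
time_s: 11.52
position: [0.491, -0.2632, 0.147]
tcp_rot: [[0.133, 0.991, -0.001], [0.991, -0.133, -0.0], [-0.0, -0.001, -1.0]]
force: [0.5, 0.0, 0.8]
opening: 0.467
```

```bash
python3 look.py L6 | head -1; python3 cols.py L1 L2 L6
```

```text
[ 0.49099038 -0.26317694  0.14700198] 0.4793190409134296 [-0.08262197  0.01435709  0.57649619] 11.575
L1 Left c271-273 [84, 86, 59, 85, 123, 71, 81, 62, 24, 26, 31, 39, 81, 102, 110, 110, 116, 116, 115, 113, 112, 124, 78, 143]
   right c284 [129, 120, 109, 79, 83, 92, 96, 91, 86, 86, 79, 91, 106, 104, 121, 137, 70]
L2 Left c271-273 [84, 86, 58, 85, 122, 95, 81, 57, 25, 26, 45, 84, 99, 107, 111, 110, 122, 127, 126, 129, 73, 75, 82, 143]
   right c284 [86, 119, 112, 103, 80, 77, 88, 96, 91, 90, 91, 86, 86, 105, 121, 147, 69]
L6 Left c271-273 [84, 86, 59, 85, 95, 73, 82, 61, 24, 37, 41, 71, 89, 106, 105, 120, 135, 123, 77, 79, 79, 78, 85, 144]
   right c284 [86, 85, 100, 103, 95, 86, 76, 82, 95, 94, 94, 95, 98, 94, 100, 149, 69]
```

View pics/z_L6.png

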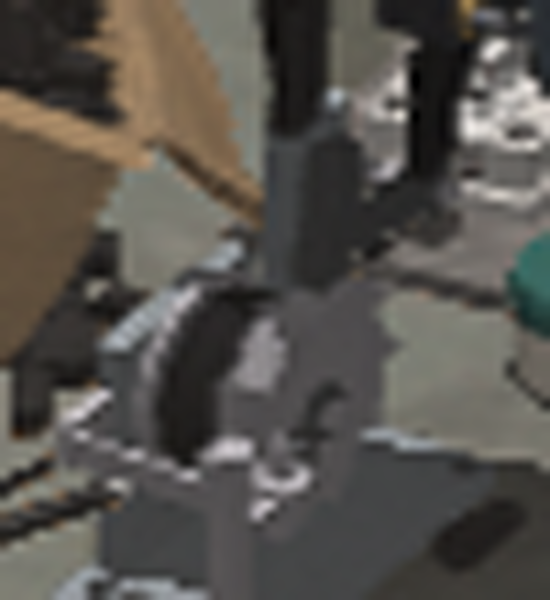

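servo_tool --increments '[[0.5,[0,0,-40],0],[0.5,[0,0,-50],0],[0.3,[40,-4,0],0],[0.3,[52,-5,0],0],[0.3,[52,-5,0],0]]'

```text
time_s: 12.2
position: [0.4964, -0.1174, 0.2373]
tcp_rot: [[0.134, 0.991, 0.001], [0.991, -0.134, -0.0], [-0.0, 0.001, -1.0]]
force: [1.0, -0.5, -0.4]
opening: 0.68
```

servo_tool --increments '[[0.3,[52,-5,0],-3],[0.3,[52,-5,0],-3],[0.3,[52,-5,0],-3],[0.3,[52,-5,0],-3],[0.3,[52,-5,0],0]]'

```text
time_s: 12.82
position: [0.4789, 0.143, 0.2372]
tcp_rot: [[-0.076, 0.997, 0.001], [0.997, 0.076, -0.0], [-0.0, 0.001, -1.0]]
force: [0.4, -0.2, -1.3]
opening: 0.693
```

```bash
python3 look.py L7 | head -1; python3 cols.py g3 L7; python3 - <<'E'
from h import *
s=bot.read_state(); p=s['position'];R=s['tcp_rot']; print(p,R.round(3).tolist(),np.degrees(np.arctan2(R[1,1],R[0,1])))
print('to go tool mm',(R.T@(np.array([.5105,.2003,.080])-p)*1000).round(1))
E
```

```text
[0.47650595 0.14885885 0.23722621] 0.7001125220882548 [-0.60717066  3.28504918  0.53627177] 12.875
g3 Left c271-273 [63, 89, 59, 66, 70, 77, 84, 62, 24, 25, 29, 33, 44, 75, 78, 82, 82, 82, 82, 81, 79, 83, 118, 142]
   right c284 [133, 121, 93, 76, 88, 97, 91, 86, 83, 79, 86, 103, 106, 100, 117, 137, 71]
L7 Left c271-273 [91, 94, 64, 93, 133, 102, 93, 71, 38, 42, 48, 61, 86, 125, 112, 119, 118, 118, 117, 114, 113, 111, 139, 152]
   right c284 [143, 130, 101, 84, 95, 105, 99, 94, 90, 86, 94, 111, 115, 109, 126, 148, 78]
[0.47650595 0.14885885 0.23722621] [[-0.079, 0.997, -0.001], [0.997, 0.079, 0.005], [0.005, -0.001, -1.0]] 4.555499636993476
to go tool mm [ 47.7  38.1 157.4]
```

View pics/z_L7.png

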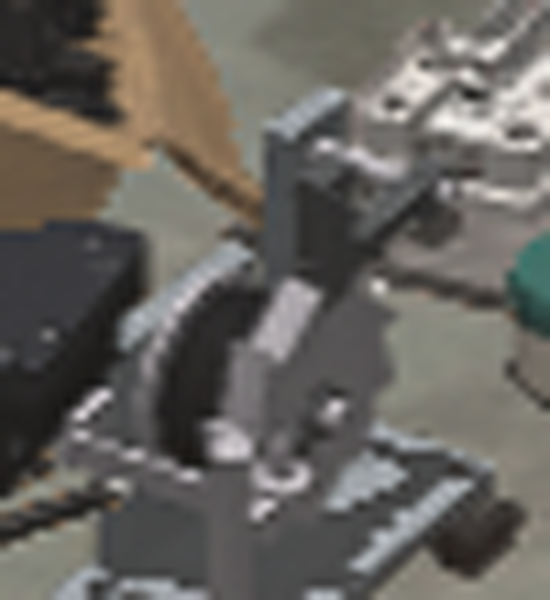

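servo_tool --increments '[[0.3,[24,19,0],0],[0.3,[24,19,0],0],[0.3,[0,0,50],0],[0.3,[0,0,50],0],[0.3,[0,0,0],0]]'

```text
time_s: 13.5
position: [0.5098, 0.1914, 0.1338]
tcp_rot: [[-0.076, 0.997, -0.01], [0.997, 0.076, -0.002], [-0.001, -0.01, -1.0]]
force: [0.6, 0.2, 0.8]
opening: 0.702
```

```bash
cat > st.py <<'E'
from h import *
s=bot.read_state(); p=s['position'];R=s['tcp_rot']; print(p.round(4),'yaw',np.degrees(np.arctan2(R[1,1],R[0,1])).round(2),s['opening'],s['force'].round(1),s['time_s'])
E
python3 st.py; python3 - <<'E'
from h import *
o=snap('h1')
for c in o:
    P=o[c][1].reshape(-1,3); 
    m=(abs(P[:,0]-.51)<.09)&(abs(P[:,1]-.2)<.04)&(P[:,2]>.1)&(P[:,2]<.3)
    Q=P[m]
    for a in np.arange(.10,.26,.01):
        q=Q[(Q[:,2]>=a)&(Q[:,2]<a+.01)]
        print(c,a.round(3),np.histogram(q[:,0]*1000,bins=np.arange(430,600,8))[0])
im=o['side'][0]; cv2.imwrite('pics/h1.png',cv2.resize(im[170:290,150:270],None,fx=5,fy=5,interpolation=cv2.INTER_CUBIC))
E
```

```text
[0.5098 0.1914 0.1338] yaw 4.36 0.7024588532181453 [0.6 0.2 0.8] 13.5
side 0.1 [ 0  0  0  0  0  0  0  0  0 34  5  0  0  0  0  0  0  0  0  0  1]
side 0.11 [ 0  0  0  0  0  0  0  0  0 25  6  0  0  0  0  0  0  0  0  0  1]
side 0.12 [ 0  0  0  0  0  0  0  0  0 34  4  0  0  0  0  0  0  0  0  0  0]
side 0.13 [ 0  0  0  0  0  0  0  0  0 27 33  0  0  0  0  0  0  0  0  0  0]
side 0.14 [0 0 0 0 0 0 0 0 0 1 1 0 0 0 0 0 0 0 0 0 0]
side 0.15 [0 0 0 0 0 0 0 0 0 0 0 0 0 0 0 0 0 0 0 0 0]
side 0.16 [0 0 0 0 0 6 1 0 0 0 0 0 0 5 5 0 0 0 0 0 0]
side 0.17 [ 0  0  0  0  2 11  0  0  0  0  0  0  0  6 10  0  0  0  0  0  0]
side 0.18 [ 0  0  0  0  2 15  1  0  0  0  0  0  0  7  7  0  0  0  0  0  0]
side 0.19 [ 0  0  0  0  6  8  0  0  0  0  0  0  0  8 14  1  0  0  0  0  0]
side 0.2 [0 0 0 0 6 5 3 0 0 0 0 0 0 7 6 4 0 0 0 0 0]
side 0.21 [ 0  0  0  0  5  2  1  0  0  0  0  0  0  5 13  3  0  0  0  0  0]
side 0.22 [0 0 0 0 0 0 0 0 0 0 0 0 0 0 8 4 0 0 0 0 0]
side 0.23 [0 0 1 1 0 0 0 0 0 0 0 0 0 0 7 1 0 1 0 5 5]
side 0.24 [ 1  5  7  5  8  3  2  3  1  2  3  2  4  3 18  5  9  4  4 22  9]
side 0.25 [ 4 17 13 17 16  8  4  
[... 208 characters left out ...]
 [ 0  0  0  0  0  0  0  0  0  3 10  0  0  0  0  0  0  0  0  0  0]
top 0.14 [0 0 0 0 0 0 0 0 0 0 0 0 0 0 0 0 0 0 0 0 0]
top 0.15 [0 0 0 0 0 0 0 0 0 0 0 0 0 0 0 0 0 0 0 0 0]
top 0.16 [0 0 0 0 0 0 0 0 0 0 0 0 0 0 0 0 0 0 0 0 0]
top 0.17 [0 0 0 0 0 0 0 0 0 0 0 0 0 0 0 0 0 0 0 0 0]
top 0.18 [0 0 0 0 0 0 0 0 0 0 0 0 0 0 0 0 0 0 0 0 0]
top 0.19 [0 0 0 0 0 0 0 0 0 0 0 0 0 0 0 0 0 0 0 0 0]
top 0.2 [0 0 0 0 0 0 0 0 0 0 0 0 0 0 0 0 0 0 0 0 0]
top 0.21 [0 0 0 0 0 0 0 0 0 0 0 0 0 0 0 0 0 0 0 0 0]
top 0.22 [0 0 0 0 0 0 0 0 0 0 0 0 0 0 0 0 0 0 0 0 0]
top 0.23 [0 0 0 0 0 0 0 0 0 0 0 0 0 0 0 0 0 0 0 0 1]
top 0.24 [0 0 0 0 0 0 0 0 0 0 1 0 0 0 1 0 0 0 0 0 2]
top 0.25 [0 0 3 0 2 0 2 3 1 3 2 3 2 2 3 2 3 3 6 1 1]
```

View pics/h1.png

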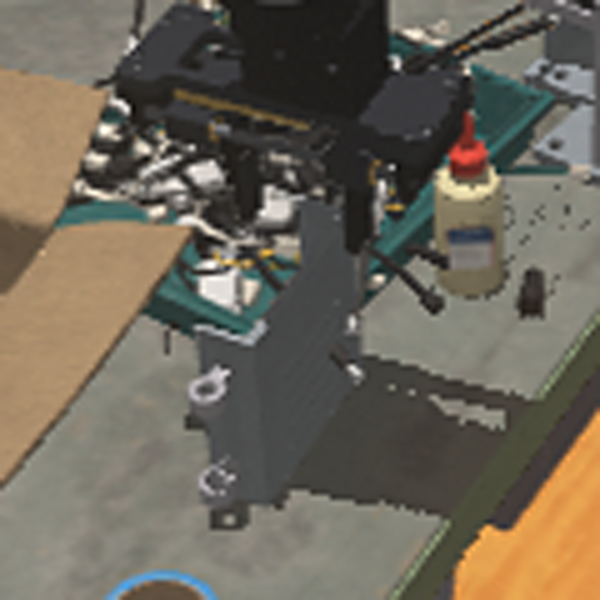

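servo_tool --increments '[[0.3,[8,0,0],0],[0.4,[0,0,20],0],[0.5,[0,0,20],0],[0.5,[0,0,16],0],[0.8,[0,0,0],0]]'

```text
time_s: 14.22
position: [0.5124, 0.2003, 0.0811]
tcp_rot: [[-0.076, 0.997, -0.001], [0.997, 0.076, -0.0], [-0.0, -0.001, -1.0]]
force: [-0.2, -0.4, 0.5]
opening: 0.455
```

servo_tool --increments '[[1,[0,0,0],0],[1,[0,0,0],0],[1,[0,0,0],0],[1,[0,0,0],0],[1,[0,0,0],0]]'

```text
time_s: 14.85
position: [0.5125, 0.2002, 0.0814]
tcp_rot: [[-0.076, 0.997, -0.0], [0.997, 0.076, 0.0], [0.0, -0.0, -1.0]]
force: [-0.9, -0.3, 1.9]
opening: 0.088
```

servo_tool --increments '[[1,[0,0,0],0],[1,[0,0,0],0]]'

```text
time_s: 15.1
position: [0.5125, 0.2002, 0.0814]
tcp_rot: [[-0.076, 0.997, -0.0], [0.997, 0.076, -0.0], [-0.0, -0.0, -1.0]]
force: [-1.0, -0.6, 4.9]
opening: 0.088
```

servo_tool --increments '[[1,[0,0,-15],0],[1,[0,0,-30],0],[1,[0,0,-45],0],[1,[0,0,-45],0],[1,[0,0,-45],0]]'

```text
time_s: 15.72
position: [0.5122, 0.2001, 0.2627]
tcp_rot: [[-0.076, 0.997, -0.0], [0.997, 0.076, -0.0], [-0.0, -0.0, -1.0]]
force: [1.6, 0.1, -2.8]
opening: 0.089
```

```bash
python3 - <<'E'
from h import *
o=snap('k1')
im=o['side'][0]; cv2.imwrite('pics/k1.png',cv2.resize(im[130:280,140:290],None,fx=4,fy=4,interpolation=cv2.INTER_CUBIC))
for X in ([.48,0,.15],): print(proj('side',X),proj('top',X))
E
python3 st.py
```

```text
[[250.70013398 186.73550164]] [[249.10761517 189.39515424]]
[0.5165 0.201  0.267 ] yaw 4.38 0.0891264607725069 [ 1.6  0.2 -3.1] 15.825
```

View pics/k1.png

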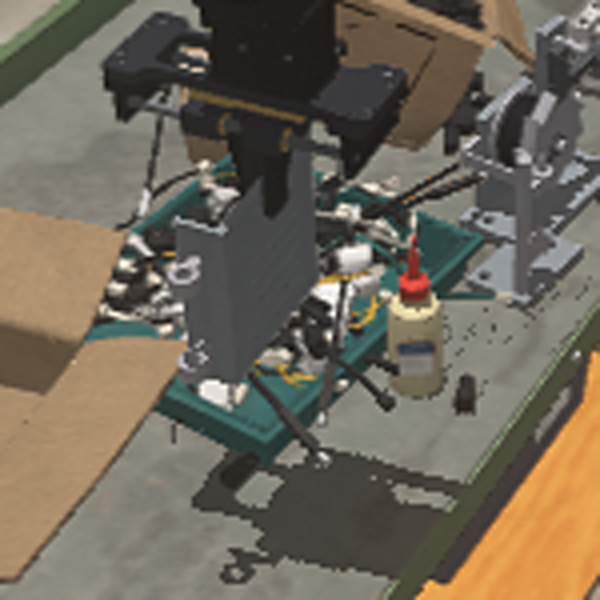

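servo_tool --increments '[[1,[-20,-12,0],0],[1,[-40,-21,0],0],[1,[-48,-21,0],0],[1,[-48,-21,0],0],[1,[-48,-21,0],0]]'

```text
time_s: 16.45
position: [0.4308, -0.0116, 0.2599]
tcp_rot: [[-0.077, 0.997, -0.002], [0.997, 0.077, 0.0], [0.0, -0.002, -1.0]]
force: [0.3, -0.4, -3.4]
opening: 0.088
```

servo_tool --increments '[[1,[-48,-21,0],0],[1,[-48,-21,0],0],[1,[-48,-21,0],0],[1,[-40,-10,0],0],[1,[-10,0,0],0]]'

```text
time_s: 17.08
position: [0.3734, -0.2114, 0.2602]
tcp_rot: [[-0.072, 0.997, -0.001], [0.997, 0.072, 0.0], [0.001, -0.001, -1.0]]
force: [0.4, 0.5, -3.5]
opening: 0.088
```

servo_tool --increments '[[1,[0,0,0],4],[1,[0,0,0],4],[1,[0,0,0],3.7],[1,[0,0,0],0],[1,[0,0,0],0]]'

```text
time_s: 17.7
position: [0.3742, -0.2087, 0.2607]
tcp_rot: [[0.126, 0.992, -0.001], [0.992, -0.126, 0.001], [0.001, -0.001, -1.0]]
force: [0.6, 0.4, -3.9]
opening: 0.087
```

```bash
python3 st.py; python3 - <<'E'
from h import *
o=snap('k2')
im=o['side'][0]; cv2.imwrite('pics/k2.png',cv2.resize(im[100:250,200:350],None,fx=4,fy=4,interpolation=cv2.INTER_CUBIC))
im=o['top'][0]; cv2.imwrite('pics/k2t.png',cv2.resize(im[140:240,230:370],None,fx=5,fy=5,interpolation=cv2.INTER_CUBIC))
E
```

```text
[ 0.3742 -0.2087  0.2607] yaw -7.24 0.08656962084463672 [ 0.6  0.4 -3.9] 17.7
```

View pics/k2.png

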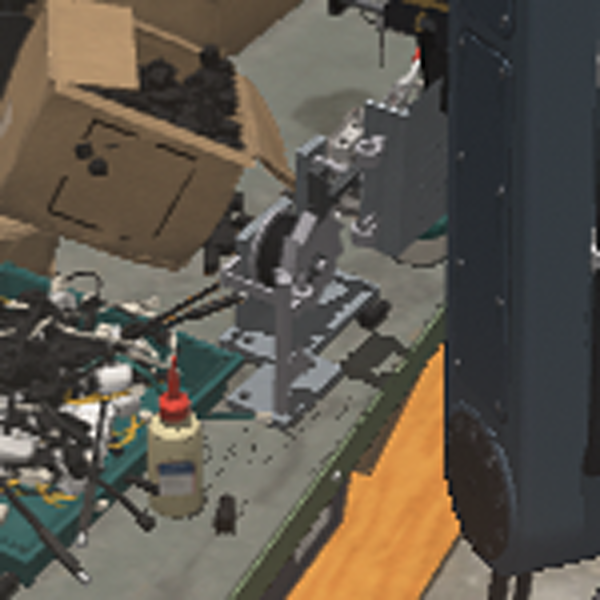

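View pics/k2t.png

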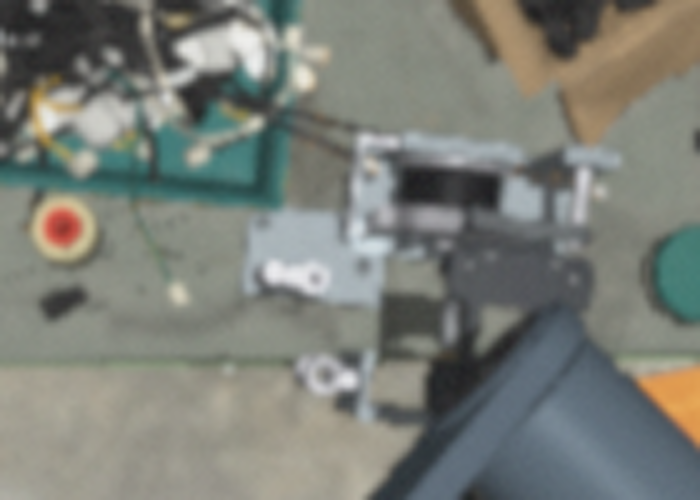

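```bash
cat > kn.py <<'E'
import sys
from h import *
t=sys.argv[1]
s=bot.read_state(); p=s['position']; 
pred=p[:2]+(Rz(S_YAW)[:2,:2]@[.018,.083]); zb=p[2]+.030-.081-.030  # guard bottom
print('pred knuckle',pred,'guard bottom',zb)
for c in('top','side'):
    im=cv2.imread(f'pics/{c}_{t}.png').astype(float).mean(2); W=cloud(c,np.load(f'pics/{c}_{t}.npy'))
    for n,z in(('high',zb+.109),('low',zb+.034)):
        i=bot.camera_info(c)
        m=(abs(W[...,0]-pred[0])<.018)&(abs(W[...,1]-pred[1])<.018)&(abs(W[...,2]-z)<.022)
        if m.sum()<5: continue
        P=W[m]; v,u=np.nonzero(m)
        print(c,n,m.sum(),'mean',P.mean(0).round(4),'mid',((np.percentile(P,3,0)+np.percentile(P,97,0))/2).round(4),'zmax',np.percentile(P[:,2],95).round(4),'pxbox',u.min(),u.max(),v.min(),v.max())
E
python3 kn.py k2
python3 - <<'E'
from h import *
im=cv2.imread('pics/top_k2.png').mean(2)
print(im[208:222,288:306].round().astype(int).tolist().__str__().replace('], [','\n'))
print(im[188:200,280:300].round().astype(int).tolist().__str__().replace('], [','\n'))
E
```

```text
pred knuckle [ 0.40272497 -0.12903137] guard bottom 0.17992465726062642
top high 50 mean [ 0.4029 -0.134   0.286 ] mid [ 0.4007 -0.1334  0.2826] zmax 0.2918 pxbox 291 301 211 221
top low 28 mean [ 0.4032 -0.1308  0.211 ] mid [ 0.4015 -0.1331  0.2088] zmax 0.2155 pxbox 289 298 210 220
side high 80 mean [ 0.3981 -0.1348  0.2888] mid [ 0.3984 -0.133   0.2918] zmax 0.3087 pxbox 289 299 127 141
side low 72 mean [ 0.3985 -0.1343  0.2116] mid [ 0.3991 -0.1321  0.2143] zmax 0.2271 pxbox 288 298 148 161
[[138, 137, 136, 136, 133, 134, 130, 125, 121, 127, 132, 135, 135, 134, 133, 131, 128, 109
138, 137, 137, 135, 134, 134, 130, 128, 124, 122, 119, 120, 121, 122, 127, 135, 132, 109
134, 135, 139, 140, 140, 141, 145, 139, 127, 115, 100, 95, 99, 104, 124, 152, 150, 116
121, 133, 156, 160, 152, 161, 173, 167, 149, 122, 96, 81, 80, 89, 125, 162, 161, 116
106, 141, 173, 172, 170, 178, 181, 177, 172, 153, 116, 88, 81, 90, 133, 170, 158, 115
118, 150, 174, 171, 183, 173, 158, 153, 169, 174, 152, 130, 118, 112, 145, 172, 156, 131
131, 138, 154, 170, 187, 161, 138, 127, 149, 174, 184, 191, 176, 145, 146
[... 1117 characters left out ...]
 177, 177
164, 149, 163, 210, 230, 229, 215, 203, 210, 213, 212, 218, 218, 213, 205, 195, 184, 178, 178, 176
152, 129, 156, 214, 232, 231, 225, 224, 228, 229, 226, 222, 204, 202, 211, 210, 188, 179, 177, 178
148, 113, 138, 196, 223, 223, 219, 224, 228, 230, 229, 217, 177, 176, 204, 212, 188, 178, 179, 178
155, 120, 110, 150, 184, 184, 180, 194, 205, 216, 223, 218, 189, 181, 206, 208, 185, 178, 179, 178
163, 135, 102, 101, 117, 121, 121, 134, 150, 167, 193, 215, 211, 206, 209, 196, 184, 181, 180, 177
148, 126, 96, 88, 92, 102, 104, 100, 104, 116, 145, 178, 192, 192, 193, 180, 179, 180, 179, 178
124, 110, 105, 103, 108, 116, 115, 109, 100, 93, 101, 117, 130, 143, 158, 164, 171, 174, 173, 173]]
```

```bash
cat >> h.py <<'E'
def back(c,uv,z):
    i=bot.camera_info(c); n=cv2.undistortPoints(np.array([[uv]],float),i['K'],i['distortion'])[0,0]
    r=i['R'].T@np.array([n[0],n[1],1]); o=-i['R'].T@i['t']; return o+r*(z-o[2])/r[2]
E
python3 - <<'E'
from h import *
print('pin shoulder top',back('top',(292.8,194.9),.125))
print('pin foot proj',proj('top',[.4598,-.1373,.125]),proj('top',[.4598,-.1373,.142]))
print('ring',back('top',(294.8,214.8),.289))
im=cv2.imread('pics/side_k2.png').mean(2)
print(im[126:164,286:302].round().astype(int).tolist().__str__().replace('], [','\n'))
for z in(.275,.289,.2,.214): print(z,proj('side',[.4015,-.133,z]),proj('side',[.4027,-.129,z]))
E
```

```text
pin shoulder top [ 0.46183851 -0.13932866  0.125     ]
pin foot proj [[292.17561486 195.54238473]] [[292.63957414 195.45519358]]
ring [ 0.4033159  -0.12982312  0.289     ]
[[98, 101, 103, 102, 100, 70, 63, 79, 141, 217, 134, 109, 142, 85, 84, 77
100, 107, 113, 91, 137, 73, 67, 66, 62, 60, 77, 141, 216, 136, 118, 150
103, 127, 87, 88, 128, 72, 68, 70, 69, 65, 65, 65, 60, 86, 150, 154
122, 120, 117, 103, 118, 68, 69, 70, 67, 67, 69, 68, 66, 63, 65, 65
118, 140, 151, 124, 99, 69, 69, 70, 67, 67, 69, 69, 67, 66, 70, 68
129, 189, 79, 102, 90, 68, 69, 69, 68, 70, 69, 70, 67, 68, 72, 69
177, 207, 204, 172, 150, 67, 68, 68, 66, 68, 68, 70, 67, 68, 71, 68
194, 176, 204, 199, 127, 63, 68, 74, 74, 72, 70, 69, 68, 68, 71, 67
157, 206, 194, 118, 83, 71, 83, 163, 185, 151, 93, 68, 67, 70, 69, 67
91, 158, 119, 101, 188, 169, 124, 164, 174, 115, 68, 68, 68, 70, 70, 67
204, 117, 99, 182, 93, 75, 78, 99, 184, 120, 70, 69, 67, 70, 71, 67
110, 77, 109, 158, 152, 103, 110, 142, 183, 95, 69, 70, 70, 71, 70, 66
103, 93, 91, 83, 111, 126, 151, 137, 73, 69, 61, 70, 70, 71, 70, 66
101, 78, 60, 81, 79, 79, 81,
[... 1174 characters left out ...]
 71, 72, 72, 73, 73, 67, 67
124, 107, 83, 109, 126, 141, 140, 78, 74, 70, 73, 71, 72, 73, 68, 67
124, 107, 79, 79, 82, 83, 80, 78, 71, 71, 73, 73, 72, 72, 68, 67
125, 120, 78, 81, 83, 82, 81, 78, 70, 70, 72, 73, 70, 72, 67, 67
126, 123, 107, 92, 91, 81, 78, 72, 69, 70, 72, 71, 72, 71, 67, 69
125, 124, 123, 125, 128, 128, 122, 105, 80, 69, 72, 72, 71, 70, 69, 90
125, 126, 126, 122, 121, 120, 118, 119, 117, 97, 77, 67, 69, 72, 89, 104]]
0.275 [[292.30658096 139.26498079]] [[291.43575063 139.77648731]]
0.289 [[292.51565413 135.44031406]] [[291.64021687 135.94902553]]
0.2 [[291.22683378 159.04588944]] [[290.37985281 159.57089789]]
0.214 [[291.42339426 155.44133053]] [[290.57206456 155.96399758]]
```

```bash
python3 - <<'E'
from h import *
for q in([.4598,-.1373],[.4618,-.138],[.4596,-.1363],[.4608,-.1378]):
    print(q,proj('side',q+[.125]).round(2),proj('side',q+[.142]).round(2),'top',proj('top',q+[.125]).round(2),proj('top',q+[.142]).round(2))
a=np.mean([cv2.imread(f'pics/side_{t}.png').mean(2) for t in('i0','i1','i2','L7')],0)
print(a[162:178,266:284].round().astype(int).tolist().__str__().replace('], [','\n'))
cv2.imwrite('pics/pin.png',cv2.resize(a[158:182,262:290].astype(np.uint8),None,fx=20,fy=20,interpolation=cv2.INTER_NEAREST))
b=np.mean([cv2.imread(f'pics/top_{t}.png').mean(2) for t in('i0','i1','i2','k2')],0)
cv2.imwrite('pics/pint.png',cv2.resize(b[184:204,278:302].astype(np.uint8),None,fx=20,fy=20,interpolation=cv2.INTER_NEAREST))
E
```

```text
[0.4598, -0.1373] [[274.96 172.34]] [[275.08 168.23]] top [[292.18 195.54]] [[292.64 195.46]]
[0.4618, -0.138] [[274.51 172.07]] [[274.64 167.96]] top [[292.39 194.92]] [[292.85 194.82]]
[0.4596, -0.1363] [[274.88 172.51]] [[275.01 168.4 ]] top [[291.86 195.61]] [[292.32 195.52]]
[0.4608, -0.1378] [[274.75 172.18]] [[274.88 168.07]] top [[292.33 195.23]] [[292.79 195.14]]
[[35, 36, 36, 38, 63, 110, 107, 104, 80, 74, 76, 78, 78, 78, 78, 78, 78, 77
34, 35, 35, 36, 62, 111, 107, 104, 81, 76, 78, 78, 75, 60, 72, 77, 77, 76
34, 34, 34, 39, 76, 109, 108, 104, 74, 76, 78, 76, 60, 67, 48, 60, 76, 79
33, 32, 32, 43, 90, 108, 106, 97, 76, 77, 78, 78, 71, 86, 184, 108, 76, 81
32, 31, 30, 44, 90, 105, 105, 97, 76, 78, 77, 67, 69, 121, 142, 71, 74, 80
31, 36, 76, 138, 144, 117, 93, 88, 74, 76, 77, 57, 51, 76, 91, 73, 76, 88
30, 32, 58, 104, 145, 164, 116, 93, 80, 104, 77, 58, 42, 44, 67, 76, 80, 104
29, 27, 54, 138, 180, 176, 170, 70, 89, 111, 83, 68, 75, 79, 78, 78, 75, 71
26, 25, 47, 125, 178, 172, 152, 69, 86, 91, 78, 58, 49, 59, 72, 77, 86, 126
52, 38, 32, 63, 74, 74, 81, 123, 96, 80, 104, 113, 73, 57, 63, 103, 132, 134
141, 169, 89, 80, 78, 79, 90, 152, 123, 74, 100, 180, 92, 51, 82, 136, 150, 149
81, 83, 88, 80, 81, 78, 84, 137, 180, 161, 184, 162, 54, 62, 106, 151, 149, 148
82, 79, 79, 80, 81, 79, 78, 96, 83, 114, 99, 74, 74, 86, 137, 150, 149, 142
71, 77, 80, 81, 82, 78, 90, 162, 185, 79, 81, 78, 81, 108, 156, 144, 61, 64
64, 65, 73, 82, 82, 78, 98, 168, 69, 74, 78, 80, 79, 68, 64, 66, 67, 68
65, 67, 71, 82, 82, 79, 75, 72, 78, 77, 73, 73, 76, 69, 68, 68, 68, 67]]
```

View pics/pin.png

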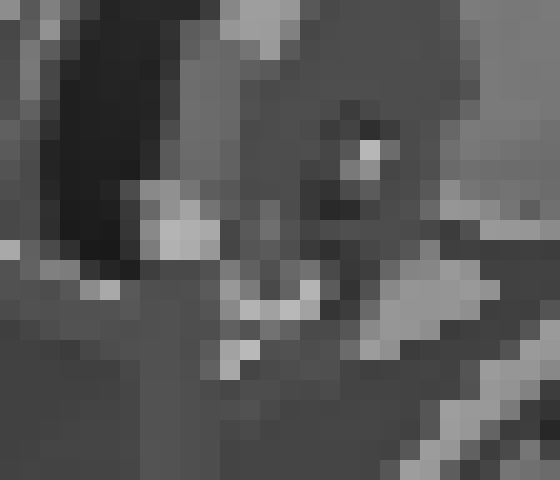

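View pics/pint.png

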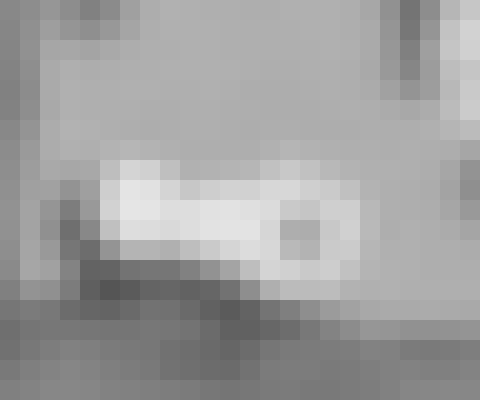

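servo_tool --increments '[[1,[0,0,15],0],[1,[0,0,35],0],[1,[0,0,40],0],[1,[0,0,30],0],[1,[0,0,0],0]]'

```text
time_s: 18.42
position: [0.3731, -0.2082, 0.1396]
tcp_rot: [[0.127, 0.992, -0.004], [0.992, -0.127, 0.004], [0.003, -0.005, -1.0]]
force: [-0.2, 1.2, -3.3]
opening: 0.089
```

servo_tool --increments '[[1,[0,8,0],0],[1,[0,12,0],0],[1,[0,10,0],0],[1,[0,0,0],0]]'

```text
time_s: 18.92
position: [0.4058, -0.214, 0.1418]
tcp_rot: [[0.127, 0.992, 0.002], [0.992, -0.127, -0.002], [-0.002, 0.002, -1.0]]
force: [0.4, 0.5, -2.0]
opening: 0.086
```

```bash
python3 st.py; python3 - <<'E'
from h import *
o=snap('k3')
im=o['side'][0]; cv2.imwrite('pics/k3.png',cv2.resize(im[130:220,240:320],None,fx=7,fy=6.6,interpolation=cv2.INTER_CUBIC))
im=o['top'][0]; cv2.imwrite('pics/k3t.png',cv2.resize(im[175:225,270:340],None,fx=10,fy=10,interpolation=cv2.INTER_CUBIC))
E
python3 kn.py k3
```

```text
[ 0.4058 -0.214   0.1418] yaw -7.28 0.08563696555991968 [ 0.4  0.5 -2. ] 18.925
pred knuckle [ 0.43249496 -0.13301978] guard bottom 0.060251002000473855
top high 40 mean [ 0.4314 -0.1372  0.1676] mid [ 0.4316 -0.1375  0.1669] zmax 0.1733 pxbox 289 298 201 209
top low 19 mean [ 0.4307 -0.1352  0.0926] mid [ 0.4294 -0.1384  0.0946] zmax 0.1054 pxbox 288 296 201 209
side high 71 mean [ 0.4298 -0.1385  0.1679] mid [ 0.4287 -0.1366  0.1693] zmax 0.1851 pxbox 279 289 157 169
side low 63 mean [ 0.4301 -0.1395  0.0918] mid [ 0.4298 -0.1367  0.0956] zmax 0.1116 pxbox 278 288 175 187
```

View pics/k3.png

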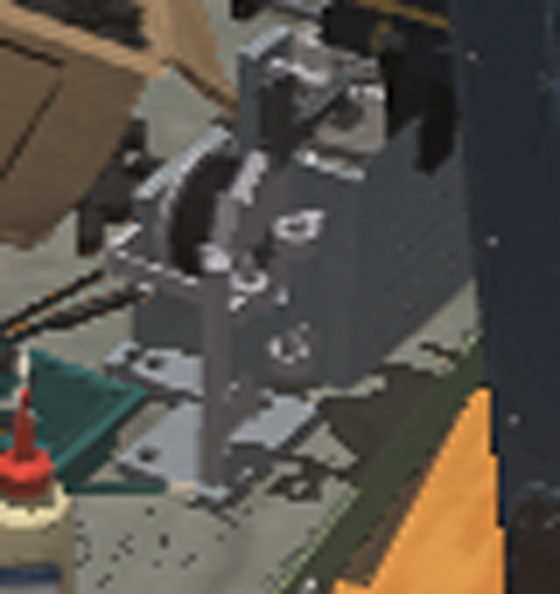

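View pics/k3t.png

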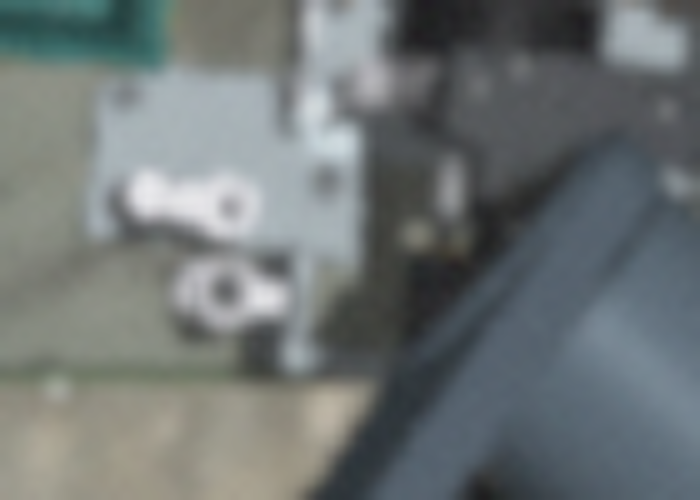

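```bash
python3 - <<'E'
from h import *
im=cv2.imread('pics/top_k3.png').mean(2)
print(im[198:211,284:302].round().astype(int).tolist().__str__().replace('], [','\n'))
print(im[190:200,286:300].round().astype(int).tolist().__str__().replace('], [','\n'))
a=back('top',(292.3,203.5),.167); b=back('top',(292.7,195.0),.138)
print(a,b,b-a)
s=bot.read_state(); d=np.append((b-a)[:2],0); print('tool move',s['tcp_rot'].T@d*1000)
E
```

```text
[[93, 102, 103, 98, 105, 117, 145, 178, 189, 189, 190, 179, 173, 174, 171, 171, 174, 176
108, 114, 116, 104, 99, 94, 104, 120, 135, 146, 158, 156, 151, 151, 151, 154, 167, 170
118, 120, 121, 117, 117, 118, 126, 134, 138, 144, 143, 130, 118, 113, 116, 142, 163, 160
123, 120, 114, 119, 141, 162, 170, 169, 160, 162, 161, 134, 103, 87, 98, 141, 169, 154
128, 120, 113, 129, 161, 181, 187, 166, 146, 156, 177, 168, 137, 116, 112, 141, 168, 150
132, 126, 123, 147, 178, 178, 179, 138, 113, 136, 178, 202, 193, 177, 156, 146, 160, 145
136, 133, 131, 153, 181, 174, 175, 135, 108, 130, 179, 217, 221, 212, 180, 149, 153, 140
137, 135, 130, 139, 161, 159, 174, 161, 143, 154, 186, 211, 214, 204, 173, 145, 148, 134
139, 134, 124, 114, 120, 127, 156, 173, 175, 174, 173, 166, 162, 159, 146, 141, 148, 126
138, 135, 126, 107, 92, 93, 120, 149, 159, 154, 130, 111, 99, 102, 118, 140, 142, 112
136, 136, 132, 116, 90, 83, 93, 110, 123, 112, 91, 76, 74, 83, 115, 142, 134, 98
137, 137, 134, 127, 115, 108, 112, 116, 121, 108, 81, 75, 70, 87, 130, 157, 142, 112
133, 133, 134, 132, 127, 125, 127, 126, 125, 108, 8
[... 200 characters left out ...]
 194, 202, 195, 186, 181, 177, 176, 174, 174
214, 200, 208, 210, 210, 217, 215, 209, 203, 195, 180, 177, 174, 173
222, 222, 226, 227, 225, 221, 203, 198, 208, 208, 186, 177, 175, 175
217, 223, 227, 228, 228, 217, 174, 175, 201, 210, 186, 177, 176, 175
178, 192, 205, 214, 221, 216, 183, 179, 204, 204, 184, 178, 178, 177
120, 131, 148, 165, 193, 214, 210, 202, 209, 194, 182, 180, 175, 176
103, 98, 105, 117, 145, 178, 189, 189, 190, 179, 173, 174, 171, 171
116, 104, 99, 94, 104, 120, 135, 146, 158, 156, 151, 151, 151, 154]]
[ 0.43449204 -0.13375467  0.167     ] [ 0.46130419 -0.1378606   0.138     ] [ 0.02681216 -0.00410593 -0.029     ]
tool move [-6.62578963e-01  2.71166243e+01 -9.82706653e-03]
```

servo_tool --increments '[[1,[0,9,0],0],[1,[0,10,0],0],[1,[0,7.5,0],0],[1,[0,0,0],0],[1,[0,0,0],0]]'

```text
time_s: 19.65
position: [0.4301, -0.2164, 0.141]
tcp_rot: [[0.128, 0.992, -0.001], [0.992, -0.128, 0.001], [0.0, -0.001, -1.0]]
force: [-0.4, -0.3, -3.7]
opening: 0.09
```

```bash
python3 st.py; python3 - <<'E'
from h import *
o=snap('k4')
im=o['side'][0]; cv2.imwrite('pics/k4.png',cv2.resize(im[130:220,240:320],None,fx=7,fy=6.6,interpolation=cv2.INTER_CUBIC))
im=o['top'][0]; cv2.imwrite('pics/k4t.png',cv2.resize(im[175:225,270:340],None,fx=10,fy=10,interpolation=cv2.INTER_CUBIC))
im=im.mean(2); print(im[190:204,284:302].round().astype(int).tolist().__str__().replace('], [','\n'))
print(o['side'][0].mean(2)[160:190,264:286].round().astype(int).tolist().__str__().replace('], [','\n'))
E
python3 kn.py k4
```

```text
[ 0.4301 -0.2164  0.141 ] yaw -7.33 0.0897383888005982 [-0.4 -0.3 -3.7] 19.65
[[175, 173, 175, 177, 177, 176, 175, 175, 175, 175, 175, 175, 176, 174, 170, 171, 177, 188
183, 181, 178, 176, 175, 175, 173, 177, 178, 179, 178, 175, 172, 163, 152, 150, 163, 175
213, 209, 192, 180, 179, 178, 173, 180, 188, 186, 182, 174, 159, 136, 117, 117, 146, 169
230, 227, 214, 201, 206, 202, 185, 188, 191, 184, 182, 177, 152, 118, 96, 98, 133, 158
230, 229, 222, 222, 223, 213, 192, 191, 175, 161, 165, 178, 176, 155, 132, 114, 133, 152
222, 222, 218, 221, 215, 188, 175, 179, 155, 142, 147, 176, 209, 210, 186, 150, 138, 154
182, 180, 178, 188, 178, 148, 158, 175, 158, 157, 167, 178, 215, 222, 207, 169, 147, 160
117, 119, 120, 126, 125, 114, 142, 171, 175, 181, 188, 184, 190, 196, 186, 156, 151, 167
93, 99, 102, 94, 91, 94, 117, 149, 171, 183, 181, 168, 143, 137, 134, 128, 150, 173
106, 115, 114, 99, 83, 76, 87, 109, 136, 150, 142, 121, 96, 87, 93, 117, 151, 170
117, 121, 117, 102, 79, 66, 71, 81, 101, 110, 98, 83, 75, 72, 87, 126, 159, 158
124, 120, 114, 102, 83, 77, 77, 90, 108, 111, 94, 74, 71, 73, 91
[... 2698 characters left out ...]
 133, 121
142, 154, 153, 147, 125, 79, 82, 79, 90, 136, 79, 87, 117, 127, 61, 71, 125, 54, 57, 58, 58, 58
69, 62, 70, 111, 147, 81, 81, 85, 101, 75, 80, 80, 78, 106, 141, 153, 121, 56, 58, 60, 61, 62]]
pred knuckle [ 0.45842692 -0.13643421] guard bottom 0.06004343909628494
top high 41 mean [ 0.457  -0.1402  0.1664] mid [ 0.4577 -0.1397  0.1656] zmax 0.1692 pxbox 290 299 193 201
top low 7 mean [ 0.448  -0.1419  0.0954] mid [ 0.4476 -0.1423  0.0944] zmax 0.1115 pxbox 289 297 198 201
side high 57 mean [ 0.4545 -0.1403  0.1655] mid [ 0.4542 -0.1397  0.1691] zmax 0.1787 pxbox 273 282 155 166
side low 54 mean [ 0.4541 -0.1407  0.0923] mid [ 0.4543 -0.1389  0.0953] zmax 0.1089 pxbox 273 281 173 184
```

View pics/k4.png

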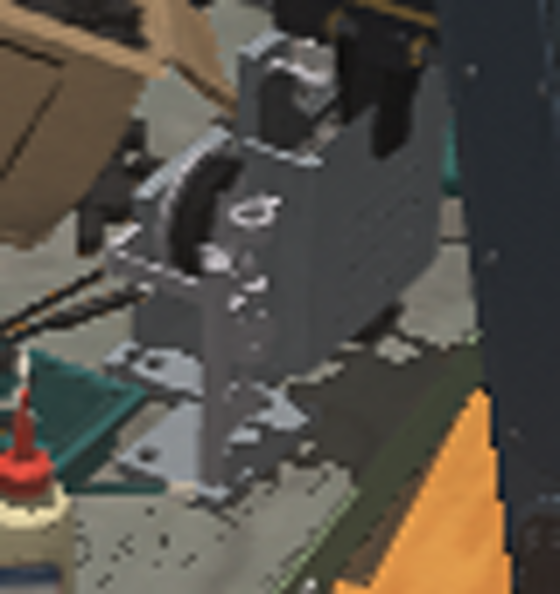

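View pics/k4t.png

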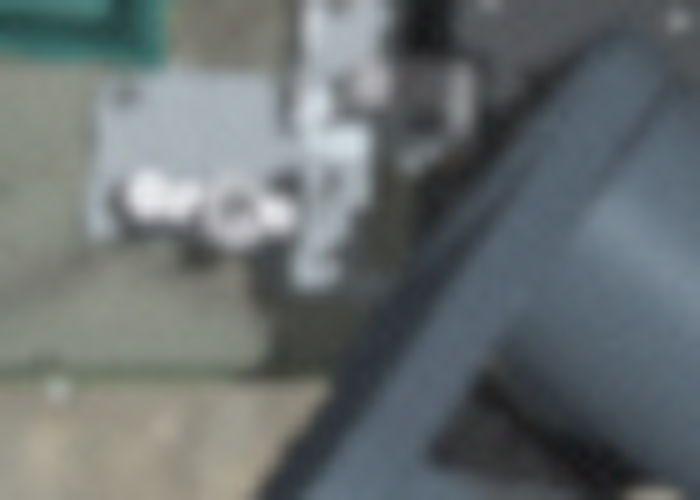

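servo_tool --increments '[[1,[-0.5,0.8,0],0],[1,[0,0,5],0],[1,[0,0,5],0],[1,[0,0,5],0],[1,[0,0,3],0]]'

```text
time_s: 20.38
position: [0.4309, -0.2171, 0.1226]
tcp_rot: [[0.128, 0.992, -0.001], [0.992, -0.128, 0.001], [0.001, -0.001, -1.0]]
force: [-0.7, 0.3, -3.4]
opening: 0.091
```

servo_tool --increments '[[1,[0,0,0],0]]'

```text
time_s: 20.5
position: [0.431, -0.2172, 0.1228]
tcp_rot: [[0.128, 0.992, -0.001], [0.992, -0.128, 0.001], [0.0, -0.001, -1.0]]
force: [0.2, 0.6, -3.0]
opening: 0.09
```

```bash
python3 st.py; python3 - <<'E'
from h import *
o=snap('k5')
im=o['side'][0]; cv2.imwrite('pics/k5.png',cv2.resize(im[130:220,240:320],None,fx=7,fy=6.6,interpolation=cv2.INTER_CUBIC))
E
python3 kn.py k5
```

```text
[ 0.431  -0.2172  0.1228] yaw -7.34 0.09034170722984441 [ 0.2  0.6 -3. ] 20.5
pred knuckle [ 0.4596162  -0.13732286] guard bottom 0.04216581070520757
top high 48 mean [ 0.4574 -0.1414  0.1478] mid [ 0.4554 -0.1417  0.1476] zmax 0.1551 pxbox 290 299 193 201
top low 8 mean [ 0.4491 -0.1446  0.0712] mid [ 0.4478 -0.1435  0.0699] zmax 0.076 pxbox 289 296 198 201
side high 75 mean [ 0.4549 -0.1429  0.1485] mid [ 0.4549 -0.1399  0.1516] zmax 0.1681 pxbox 271 282 158 172
side low 59 mean [ 0.4546 -0.1436  0.0743] mid [ 0.456  -0.1407  0.078 ] zmax 0.0954 pxbox 273 281 177 189
```

View pics/k5.png

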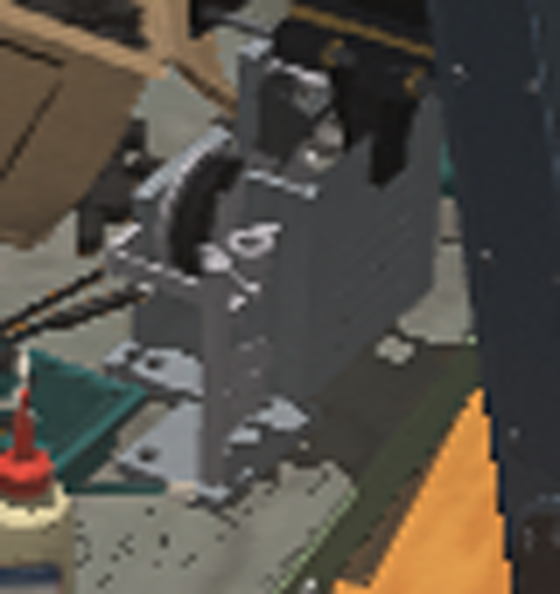

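servo_tool --increments '[[1,[0,0,3],0],[1,[0,0,3],0],[1,[0,0,2],0],[1,[0,0,0],0]]'

```text
time_s: 21.1
position: [0.431, -0.2172, 0.1149]
tcp_rot: [[0.128, 0.992, -0.0], [0.992, -0.128, 0.0], [0.0, -0.001, -1.0]]
force: [-0.6, 0.3, -3.5]
opening: 0.094
```

servo_tool --increments '[[1,[0,0,2],0],[1,[0,0,1],0],[1,[0,0,0],0]]'

```text
time_s: 21.48
position: [0.4311, -0.2173, 0.1121]
tcp_rot: [[0.128, 0.992, -0.0], [0.992, -0.128, 0.0], [0.0, -0.0, -1.0]]
force: [-0.4, 0.0, -4.0]
opening: 0.087
```

servo_tool --increments '[[1,[0,0,1],0],[1,[0,0,1],0],[1,[0,0,0],0]]'

```text
time_s: 21.85
position: [0.4314, -0.2178, 0.1107]
tcp_rot: [[0.128, 0.992, 0.001], [0.992, -0.128, -0.001], [-0.001, 0.001, -1.0]]
force: [-0.5, -1.5, 3.6]
opening: 0.089
```

servo_tool --increments '[[1,[0,0,1],0],[1,[0,0,0],0]]'

```text
time_s: 22.1
position: [0.4315, -0.2182, 0.1096]
tcp_rot: [[0.127, 0.992, 0.001], [0.992, -0.127, -0.002], [-0.002, 0.001, -1.0]]
force: [-3.1, -2.7, 4.8]
opening: 0.088
```

```bash
python3 st.py; python3 - <<'E'
from h import *
o=snap('k6')
im=o['side'][0]; cv2.imwrite('pics/k6.png',cv2.resize(im[130:220,240:320],None,fx=7,fy=6.6,interpolation=cv2.INTER_CUBIC))
im=o['top'][0]; cv2.imwrite('pics/k6t.png',cv2.resize(im[175:225,270:340],None,fx=10,fy=10,interpolation=cv2.INTER_CUBIC))
E
python3 kn.py k6
```

```text
[ 0.4315 -0.2182  0.1096] yaw -7.32 0.08771923678495255 [-3.1 -2.7  4.8] 22.1
pred knuckle [ 0.45986344 -0.13819982] guard bottom 0.028597100001360273
top high 62 mean [ 0.458  -0.1391  0.1343] mid [ 0.4565 -0.1385  0.1328] zmax 0.1414 pxbox 287 299 193 201
top low 15 mean [ 0.4505 -0.1426  0.0602] mid [ 0.4531 -0.1401  0.06  ] zmax 0.0768 pxbox 286 296 193 201
side high 78 mean [ 0.4552 -0.1401  0.1336] mid [ 0.456  -0.1392  0.1354] zmax 0.1533 pxbox 273 281 162 177
side low 81 mean [ 0.4543 -0.1428  0.061 ] mid [ 0.455  -0.1397  0.0615] zmax 0.0783 pxbox 273 281 179 194
```

View pics/k6.png

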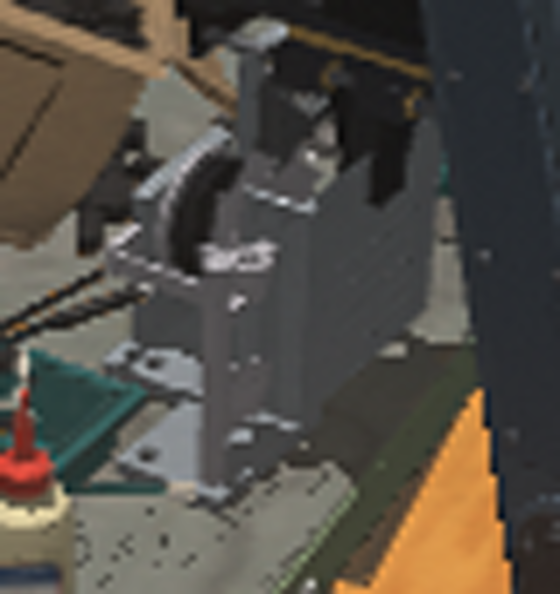

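View pics/k6t.png

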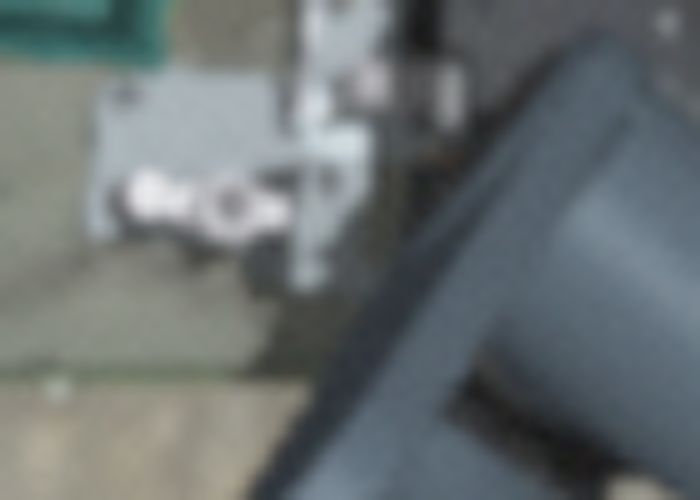

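servo_tool --increments '[[0.75,[0,0,0],0],[0.75,[0,0,0],0],[0.75,[0,0,0],0],[0.7,[0,0,0],0]]'

```text
time_s: 22.7
position: [0.4311, -0.2171, 0.109]
tcp_rot: [[0.128, 0.992, -0.0], [0.992, -0.128, 0.0], [0.0, -0.0, -1.0]]
force: [-1.0, 0.5, 0.4]
opening: 0.275
```

```bash
python3 st.py; python3 - <<'E'
from h import *
o=snap('k7')
im=o['side'][0]; cv2.imwrite('pics/k7.png',cv2.resize(im[130:220,240:320],None,fx=7,fy=6.6,interpolation=cv2.INTER_CUBIC))
E
python3 kn.py k7
```

```text
[ 0.4311 -0.2171  0.109 ] yaw -7.34 0.2751084665317636 [-1.   0.5  0.4] 22.7
pred knuckle [ 0.45954302 -0.13716104] guard bottom 0.028053695069884352
top high 58 mean [ 0.459  -0.1378  0.1326] mid [ 0.4581 -0.1369  0.1308] zmax 0.1424 pxbox 287 298 193 199
top low 15 mean [ 0.4526 -0.1382  0.0617] mid [ 0.4559 -0.1378  0.0608] zmax 0.0769 pxbox 285 296 193 201
side high 62 mean [ 0.456  -0.1373  0.1326] mid [ 0.4543 -0.1383  0.1319] zmax 0.1429 pxbox 273 282 165 176
side low 79 mean [ 0.4541 -0.1424  0.0612] mid [ 0.4551 -0.1393  0.0626] zmax 0.0797 pxbox 273 281 179 193
```

View pics/k7.png

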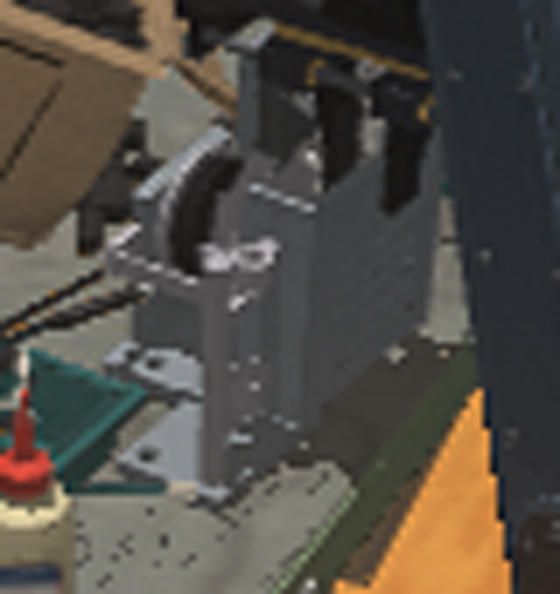

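Guard released and still hanging. Withdraw straight up.

servo_tool --increments '[[0.7,[0,0,-10],0],[0.7,[0,0,-30],0],[0.7,[0,0,-45],0],[0.7,[0,0,-45],0],[0.7,[0,-40,0],0]]'

```text
time_s: 23.42
position: [0.3954, -0.2155, 0.2437]
tcp_rot: [[0.126, 0.992, 0.01], [0.992, -0.126, -0.009], [-0.007, 0.011, -1.0]]
force: [-0.8, -0.2, 0.3]
opening: 0.3
```

servo_tool --increments '[[0.7,[-40,0,-20],0],[0.7,[-60,0,-20],0],[0.7,[-60,0,0],0],[0.7,[-60,0,0],0],[0.7,[0,0,0],0]]'

```text
time_s: 24.05
position: [0.3626, -0.4342, 0.2792]
tcp_rot: [[0.132, 0.991, 0.001], [0.991, -0.132, -0.003], [-0.003, 0.001, -1.0]]
force: [0.2, 0.1, -0.4]
opening: 0.302
```

```bash
python3 st.py; python3 - <<'E'
from h import *
o=snap('e1')
im=o['side'][0]; cv2.imwrite('pics/e1.png',cv2.resize(im[130:220,240:330],None,fx=6.6,fy=6.6,interpolation=cv2.INTER_CUBIC))
im=o['top'][0]; cv2.imwrite('pics/e1t.png',cv2.resize(im[155:215,265:365],None,fx=8,fy=8,interpolation=cv2.INTER_CUBIC))
# guard plane and knuckle/pawl
for c in o:
    L=(o[c][1]-S0)@Rz(S_YAW)*1000; P=L.reshape(-1,3)
    m=(P[:,2]>158)&(P[:,2]<172)&(P[:,0]>-110)&(P[:,0]<-70)&(abs(P[:,1])<70); q=P[m]
    if len(q)>10: f=np.polyfit(q[:,1],q[:,0],1); print(c,'guard top',m.sum(),'angle deg',np.degrees(np.arctan(f[0])),'x at y5',np.polyval(f,5),'z',q[:,2].mean(),'y',q[:,1].min(),q[:,1].max())
    m=(abs(P[:,0]+60)<14)&(abs(P[:,1]-88)<12)&(P[:,2]>120)&(P[:,2]<155); print(c,'knuckle z',np.percentile(P[m][:,2],[50,90]),P[m].mean(0))
    m=(abs(P[:,0]+13)<9)&(abs(P[:,1]+12)<14)&(P[:,2]>150)&(P[:,2]<215); print(c,'tab',np.percentile(P[m][:,2],[50,95]),P[m].mean(0))
E
```

```text
[ 0.3626 -0.4342  0.2792] yaw -7.61 0.30166029815148104 [ 0.2  0.1 -0.4] 24.05
side guard top 42 angle deg 1.184859503137337 x at y5 -79.83813604768737 z 161.56710876833066 y -62.59137532834795 69.26802349838592
side knuckle z [134.31628853 139.65488067] [-61.99055762  89.25646497 132.76545822]
side tab [168.64604431 179.94934674] [-15.16098717  -9.32737532 168.65103246]
top guard top 68 angle deg -0.9351240257727231 x at y5 -76.03413118123768 z 161.52809525876594 y -62.62005965293259 64.21967397127334
top knuckle z [136.7909681  141.75256223] [-60.532022    86.36116952 134.18362977]
top tab [175.83955564 182.50740073] [-13.38938641 -10.50008782 174.27958932]
```

View pics/e1.png

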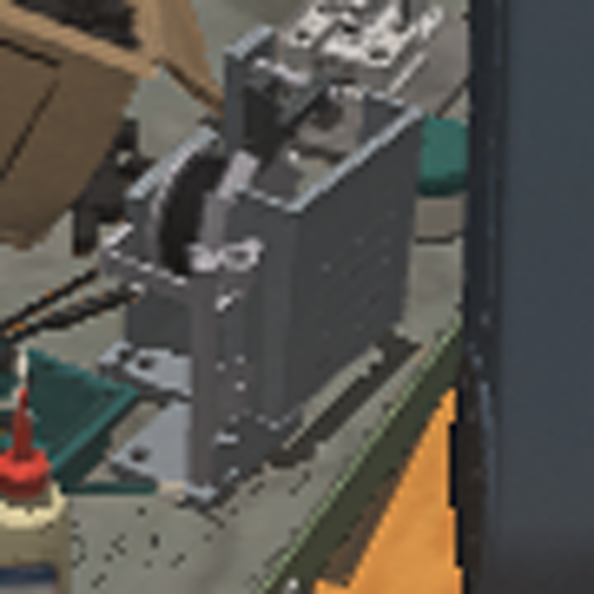

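View pics/e1t.png

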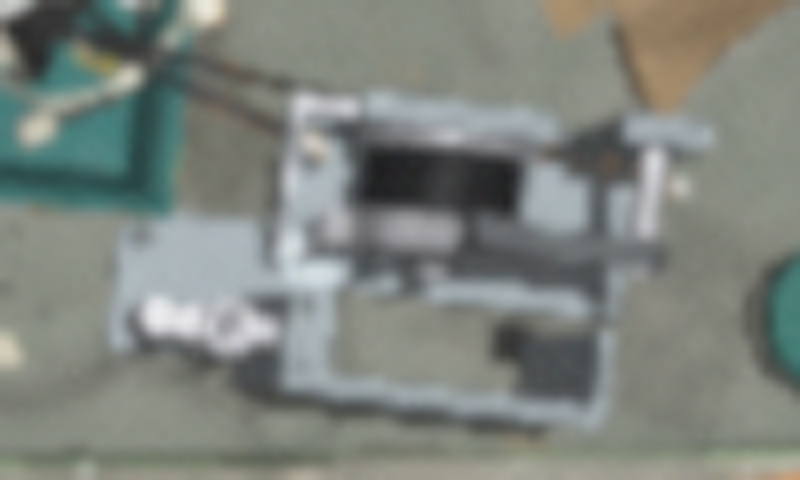

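```bash
python3 cols.py L7 e1; python3 - <<'E'
from rig import bot
print(bot.hand_in())
E
```

```text
L7 Left c271-273 [91, 94, 64, 93, 133, 102, 93, 71, 38, 42, 48, 61, 86, 125, 112, 119, 118, 118, 117, 114, 113, 111, 139, 152]
   right c284 [143, 130, 101, 84, 95, 105, 99, 94, 90, 86, 94, 111, 115, 109, 126, 148, 78]
e1 Left c271-273 [81, 83, 57, 83, 118, 91, 83, 62, 33, 36, 43, 54, 76, 111, 100, 105, 105, 105, 104, 101, 99, 107, 152, 162]
   right c284 [127, 115, 89, 73, 83, 90, 87, 117, 140, 63, 67, 70, 69, 69, 68, 68, 68]
the job is handed in; nothing more can be done
None
```

The reel is unwound to the pointer and held by the pawl, and the guard hangs closed on both pins. I handed it in at about 24 s; no verdict is reported.

**What I did**
- **Pawl and drum:** I lifted the pawl by its tab to about 0.45 rad by the planned arc. I followed the drum back by its teeth at roughly 0.33 rad/s and let go at about 0.4 rad, so the pawl dropped into the tooth at the pointer.
- **Guard:** I carried it over the oil bottle, brought it in from the front with the knuckles about 30 mm above their shoulders, and lowered it until the force showed contact. Then I released it and withdrew.

**Last checks**
- **Drum:** The tooth pattern is back to how it looked at rest, and in the last clear view the bolt was beside the hub on the pointer side. The guard now hides the bolt, so the final check rests on the teeth still visible.
- **Pawl:** Tab top reads 180–182 mm, against 181 expected with the pawl down.
- **Knuckles:** The top of the upper knuckle reads 140–142 mm, against 139 when home. I could not see the lower one clearly.
- **Guard angle:** Within about 1° of the stand, from two cameras that disagree by about 2°.
- **Other things on the bench:** None looked disturbed in the areas I could see; I did not measure them again.

**Disagreements with the brief**
- **Fingertip height:** The tips sit about 30 mm higher than the reported TCP. My first grip on the tab closed on nothing, and I corrected the height after that.
- **Drum direction:** In my stand frame it ran back clockwise from the front, not counter-clockwise, but still brought the bolt to the pointer.

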